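Zero a vented dial gauge and snap its bezel back on

TASK

The vacuum gauge stands face up on its test base, vented to the air, with its bezel off. Turn the knurled hub in the middle of the dial until the pointer lies on the heavy zero mark, then pick the domed bezel up by its finger bar, set it over the dial and press it straight down until it snaps in under all three spring clips. Keep pressing: the program finishes with the hand still holding the bezel firmly down on the gauge, the pointer still on zero and the other things on the bench left where they are.

Things in the scene. Friction and masses are not known exactly. Their poses are not given: they have to be found in the camera images.
- gauge_seat (a point): centre of the flat top face of the gauge's round steel case (100 mm across), 66 mm above the bench, where the bezel's underside rests, centre on centre. z up. Case fixed on a round grey base, 100 mm across. Three spring clips 14 mm wide stand round it at 60, 180 and 300 degrees from this frame's +x towards +y, up to 17 mm above the face; sloping tops 51 mm from the axis, hooks 45.5 mm
- knob_grip (a point): centre of the pointer's knurled hub, 10 mm above the case's face: an upright black cylinder, 20 mm across, from 2 to 18 mm above the face. Grip it from any direction, fingertips about 5 mm above the face (the flat pointer lies at 2 mm), fingers opened no more than 45 mm, as the clips stand round it
- zero_mark (a point): the zero mark on the white dial: the only heavy tick, wider and longer than the others, at the left end of the 270 degree scale as seen from the robot; this point lies 32 mm from the dial's axis
- pointer_tip (a point): tip of the long thin end of the black pointer, 33.5 mm from the axis; it turns with the hub (the short broad end is its tail)
- pointer (a joint): angle of the pointer, rad: 0 on the zero mark, growing as the hub turns clockwise seen from above. It starts between 0.4 and 1.25, so turn it back anticlockwise. It stays where it is left; friction about 0.02 N m
- bezel_grip (a point): centre of the finger bar on the loose bezel, 34 mm above the bezel's underside: a black upright rib, 56 mm long (x), 14 mm wide (y), 18 mm high (z), standing on the window's flat top. Pinch it across its 14 mm, fingertips just above the window. Fully home this point is 34 mm above gauge_seat
- bezel_under (a point): centre of the bezel's underside. Black ring, 97 mm across and 5 mm thick, round a clear domed hollow window, 79 mm across, flat top 25 mm above this point; about 90 g. Any turn about the vertical fits. Work from the front: a microtome 370 mm tall stands behind to the right, a water bath up to 200 mm tall to the left
- clip_a (a joint): bend of the spring clip at 60 degrees, rad: 0 at rest, growing outwards. Pressed down, the ring spreads the clips from about 8 mm above home, resistance rising steadily to some 9 to 16 N; about 2 mm above home they spring in over the ring, the resistance drops suddenly, and the ring then meets the face
- clip_b (a joint): the same for the clip at 180 degrees
- clip_c (a joint): the same for the clip at 300 degrees
- screwdriver: small screwdriver with a yellow handle, lying, 19 x 150 x 21 mm; bystander; origin at the centre of its underside
- petri_dish: small covered round dish, 64 mm across, 17 mm high; bystander; origin at the centre of its underside
- forceps_a: steel forceps lying flat, 13 x 126 x 8 mm; bystander; origin at the centre of its underside
- white_case: flat white slide mailer, 24 x 66 x 15 mm; bystander; origin at the centre of its underside
- cassette_5: green tissue cassette with a wax block, 28 x 40 x 13 mm; bystander; origin at the centre of its underside
Mind the look-alikes: they are no part of the job. Leave any green look-alike of the part that bears bezel_grip alone.

How it is judged:
By the outcome, as a careful person would: the job done as asked, in the order asked, and still so for the second after the job is handed in, while the arm keeps its last pose, push and grip.
It also fails if it takes over 59 s, if anything falls off the work surface, if the arm or the gripper's body presses on something with over 40 N, if the wrist force passes 120 N, or if a joint passes its speed limit or range.

ROBOT

A 6-joint arm with a two-finger parallel gripper is mounted at the origin on a cart in front of the work surface, level with it; the furniture and walls round the work are solid. World frame = base frame: x ahead of the robot, y to its left, z up, the work surface at z = 0. Lengths are in m, angles in rad, forces in N, time in s.
With the tool pointing down it reaches from about 0.3 to 0.75 m from the base axis. Payload 8.5 kg.
Tool frame: the origin (TCP) lies at the very end of the fingers, on their centre line; the grasp point (between the pads) lies 19 mm behind it; y points along the fingers, x is the direction in which the jaws open and shut, and the axes are right-handed (so a half turn about y gives the same grasp; the last joint's range is limited). The gripper opens to 88 mm and grips with 3 to 60 N. Pads are 18 mm wide; open, the fingers measure 123 mm over their backs; the gripper's body (75 mm by 187 mm) begins 45 mm behind the grasp point.
Start: joints at [1.082, 0.381, 1.297, -0, 1.464, -0.215], TCP at [0.149, 0.529, 0.205] pointing down, gripper open.
Joint ranges: [-3.11, 3.11], [-0.89, 2.33], [0.22, 2.48], [-1.42, 4.56], [0.17, 2.85], [-2.88, 2.88]. Speed limits (rad/s): [2.39, 2.39, 3.14, 3.14, 3.14, 3.14].

INTERFACE

Orientations are given as a rotation vector (axis times angle).
In Python, from bench import ctrl, imaging gives the robot as it stands.
- The arm moves only by the tool carry_out, never from a script. Its argument "moves" is text: rows parted by semicolons, each of 7 numbers parted by spaces: the shift along the tool's x, y, z in m, then the turn, a rotation vector about the tool's x, y, z in degrees, then the closure, from 0 (fully open) to 1 (shut). A call has 1 to 20 rows; each row shifts and turns the commanded pose from where the row before left it, along the tool's axes as they then stand; what a row does not reach is not made up. A row lasts 1/12 s, in which the tool goes at most 41.7 mm and 7.16 degrees, less where a joint would pass 70% of its speed; a pose out of reach is approached as far as the arm can. A call with a gripper value outside its range is refused whole. The fingers move at their own pace and stop on an object; "grip_force" is the grip in N (left out, the last holds). Time passes only in rows, so rows that do not move let the fingers close. It gives the time, the measured TCP pose, the force and the opening at its end, in the units of the state.
- ctrl.get_state(): the state, without advancing time (a new reading comes with each control period).
- imaging.read_camera(name): name is "scene" or "top" or "wrist"; returns the picture (420x560x3 uint8, red, green, blue); there is no depth.
- imaging.camera_info(name): a dict with "fx", "fy", "cx", "cy" (pixels), "rvec" (rotation vector, rad) and "tvec" (3), from world to camera coordinates, as OpenCV has them. Camera axes: x right, y down, z forward; pixel columns grow to the right and rows downward; lengths in m; the calibration is good to about 2 mm. A picture is of the moment at which its call begins: read the wrist's pose just before it. camera_info takes no time and is no camera call; for the wrist camera it gives the pose at the moment of the call.
- ctrl.job_done(): hands the job in, once; it reports no verdict.
Trained networks look in the newest picture that a camera, given by its name, has taken for a name from the list of things; names that differ only in an ending like _2 or _b are one class to them, and where a whole thing is asked for, a point or a joint stands for the part that bears it (a point fixed in the world has none). Each returns a list of dicts, best first, with "conf" (0 to 1); they miss things now and then, are a little off and sometimes report something else, mostly with a low value. They report only what shows in the picture. A call takes as long as a camera call. They do not tell look-alikes from the thing itself.
- imaging.find_in(camera, thing): "xyz" ([x, y, z] in m, in world coordinates, good to about 4 mm: the middle of the surface that is visible of it).
The state is a dict: "time_s": time; "q": joint angles; "joint_velocities": joint speeds; "joint_efforts": joint torques, N m; "eef_pos": TCP position; "tcp_rot": TCP orientation; "force": force on the tool from outside, world axes, zero at the start; "moment": the same for the moment, N m; "width": finger opening in m.
Only numpy, scipy, OpenCV 4.12 (cv2) and the standard library are available. Lean on these libraries where they do the work, as an engineer would, in place of code of your own. Each camera call takes 0.05 s, during which the arm holds its last target.

## Working session

There is one attempt and no reset: what is moved stays moved. The work goes in short steps, Python scripts to look and compute and a tool call to move; the robot and the scene stay as the last step left them, time stands still between calls to the robot, and variables do not carry over. Pictures are saved under pics/ and viewed, and the job is handed in when it is done.

Besides the shell and the picture viewer there is one more tool, called after "Call:" by a JSON object that holds its "op" and its "data". carry_out: Moves the arm, as the interface text tells. Its arguments: {"type":"object","properties":{"moves":{"type":"string"},"grip_force":{"type":"number"}},"required":["moves"]}

```bash
ls; mkdir -p pics; python3 - <<'E'
from bench import ctrl, imaging
import cv2
print(ctrl.get_state())
for n in ["scene","top","wrist"]:
    im=imaging.read_camera(n); cv2.imwrite(f"pics/{n}0.png",im[:,:,::-1])
    i=imaging.camera_info(n); print(n,i)
    for t in ["gauge_seat","knob_grip","zero_mark","pointer_tip","bezel_grip","bezel_under"]:
        print(t,[(r['conf'],r['xyz']) for r in imaging.find_in(n,t)])
E
```

```text
pics
{'time_s': 0.0, 'q': array([ 1.08172365e+00,  3.81224988e-01,  1.29823275e+00,  9.33391089e-06,
        1.46361200e+00, -2.15286647e-01]), 'joint_velocities': array([ 5.56092902e-04, -3.50209988e-04,  1.53866826e-03, -2.39906188e-04,
        1.74062148e-05, -4.98423360e-04]), 'joint_efforts': array([-1.65941285e-03, -4.37945652e+01, -2.24544293e+01,  7.11327908e-02,
        3.54946184e-02, -9.45267357e-05]), 'eef_pos': array([0.14854638, 0.52922692, 0.20393169]), 'tcp_rot': array([-1.32699138, -1.00415251,  1.0063903 ]), 'force': array([-0.181723  ,  0.72987312, -0.57008697]), 'moment': array([ 0.01396497, -0.01961738, -0.08349803]), 'width': 0.08799172737599431}
scene {'fx': 421.1824246757478, 'fy': 421.1824246757478, 'cx': 274.0147520987668, 'cy': 208.55145610769605, 'rvec': array([ 2.07514736, -0.81381635,  0.44090534]), 'tvec': array([-0.49449264,  0.17040441,  1.32627516])}
gauge_seat [(0.76, [0.4506, -0.0252, 0.0605]), (0.29, [0.3841, -0.2924, 0.0125])]
knob_grip [(0.9, [0.4497, -0.0248, 0.0649])]
zero_mark [(0.59, [0.4473, -0.0252, 0.0638]), (0.38, [0.4245, -0.1847, 0.024
[... 423 characters left out ...]
63, -0.0019, 0.0661])]
knob_grip [(0.83, [0.4606, -0.0067, 0.0655]), (0.72, [0.3862, -0.2878, 0.0143])]
zero_mark [(0.98, [0.4537, -0.0064, 0.0709])]
pointer_tip [(0.64, [0.3816, -0.2882, 0.0136]), (0.53, [0.4571, -0.0061, 0.0802])]
bezel_grip [(0.9, [0.4225, -0.6137, 0.0234]), (0.56, [0.4275, -0.1644, 0.0238])]
bezel_under [(0.93, [0.4277, -0.1641, 0.0252]), (0.72, [0.4197, -0.6158, 0.0271])]
wrist {'fx': 360.1026729479362, 'fy': 360.1026729479362, 'cx': 285.9776445908181, 'cy': 211.35386948690402, 'rvec': array([-2.33237425, -1.76820447, -0.22926705]), 'tvec': array([-0.55080587, -0.03557404,  0.38926687])}
gauge_seat []
knob_grip []
zero_mark []
pointer_tip []
bezel_grip []
bezel_under []
```

View pics/scene0.png

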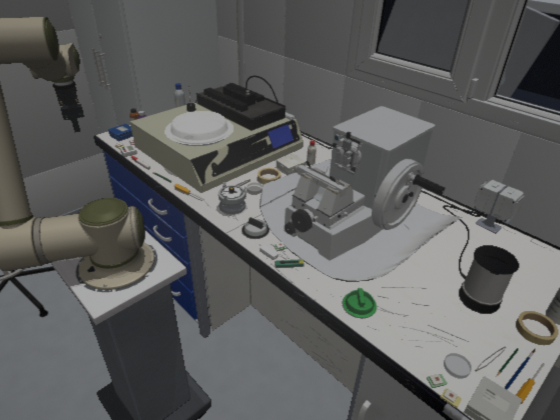

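View pics/top0.png

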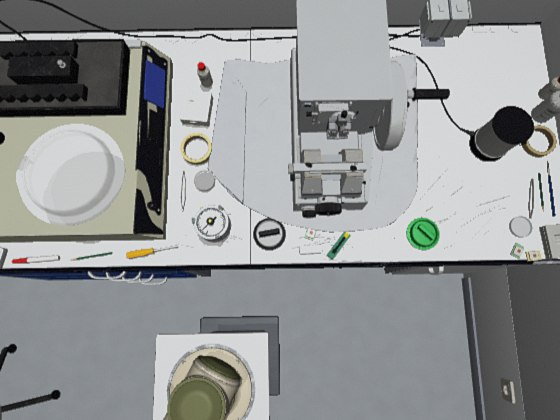

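View pics/wrist0.png

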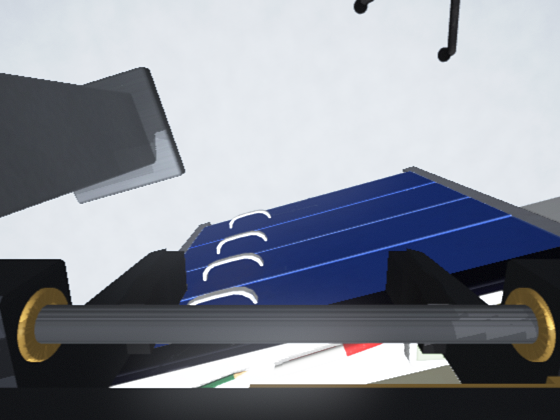

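```bash
cat > h.py <<'E'
import numpy as np, cv2
from bench import ctrl, imaging
from scipy.spatial.transform import Rotation as R
def proj(n,P,info=None):
    i=info or imaging.camera_info(n)
    K=np.array([[i['fx'],0,i['cx']],[0,i['fy'],i['cy']],[0,0,1.]])
    return cv2.projectPoints(np.atleast_2d(np.float64(P)),np.float64(i['rvec']),np.float64(i['tvec']),K,None)[0].reshape(-1,2)
def atz(n,uv,z,info=None):
    i=info or imaging.camera_info(n)
    M=R.from_rotvec(i['rvec']).as_matrix(); t=np.array(i['tvec'])
    d=M.T@np.array([(uv[0]-i['cx'])/i['fx'],(uv[1]-i['cy'])/i['fy'],1]); c=-M.T@t
    return c+d*(z-c[2])/d[2]
def crop(n,im,x0,y0,x1,y1,s,name):
    c=cv2.resize(im[y0:y1,x0:x1,::-1],None,fx=s,fy=s,interpolation=cv2.INTER_CUBIC); cv2.imwrite(f"pics/{name}.png",c)
E
python3 - <<'E'
from h import *
im=cv2.imread("pics/top0.png")[:,:,::-1]; crop("top",im,180,185,300,265,6,"top_c0")
im=cv2.imread("pics/scene0.png")[:,:,::-1]; crop("scene",im,200,170,310,250,7,"scene_c0")
for n in ["scene","top","wrist"]:
    i=imaging.camera_info(n);M=R.from_rotvec(i['rvec']).as_matrix();print(n,-M.T@i['tvec'], M[2])
s=ctrl.get_state();T=R.from_rotvec(s['tcp_rot']);print(T.as_matrix())
i=imaging.camera_info('wrist');M=R.from_rotvec(i['rvec']).as_matrix();C=-M.T@i['tvec']
print("cam in tool",T.inv().apply(C-s['eef_pos']), "fwd in tool",T.inv().apply(M[2]))
E
```

```text
scene [-0.32364439 -1.03908821  0.92093238] [ 0.56518016  0.58333279 -0.58334745]
top [ 0.23930911 -0.2088561   1.27179246] [ 2.12149538e-01  7.58831084e-04 -9.77236920e-01]
wrist [0.08619187 0.54800598 0.38528189] [ 0.24582647 -0.06925031 -0.96683698]
[[ 2.70422649e-01  8.76108234e-06 -9.62741705e-01]
 [ 9.62741705e-01 -2.87168634e-05  2.70422649e-01]
 [-2.52777269e-05 -1.00000000e+00 -1.62003496e-05]]
cam in tool [ 0.00092026 -0.18073694  0.06519727] fwd in tool [-1.68677872e-04  9.66841119e-01 -2.55378586e-01]
```

View pics/top_c0.png

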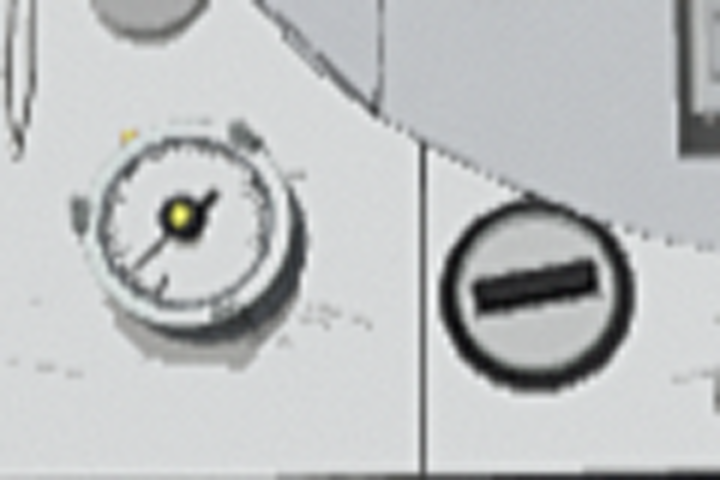

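View pics/scene_c0.png

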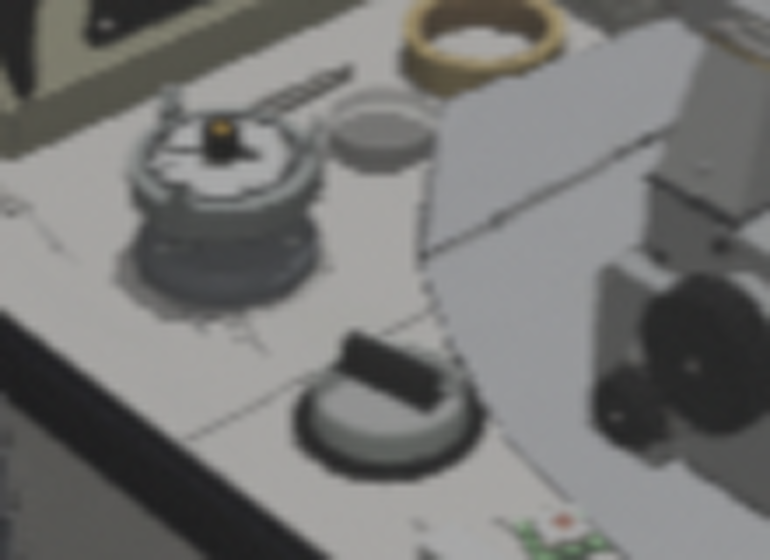

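```bash
cat >> h.py <<'E'
def plan(target,yaw_deg,n,pos=None,rot=None):
    """rows of equal world step + turn about tool y, for a tool pointing down"""
    s=ctrl.get_state(); p=np.array(s['eef_pos'] if pos is None else pos); T=R.from_rotvec(s['tcp_rot'] if rot is None else rot)
    X=T.apply([1,0,0]); y0=np.degrees(np.arctan2(X[1],X[0])); dy=(yaw_deg-y0+180)%360-180
    print("yaw now",y0,"pos",p,"turn tool y total",-dy,"per row",-dy/n)
    st=(np.array(target)-p)/n
    rows=[]
    for k in range(n):
        d=T.inv().apply(st); rows.append(d); T=T*R.from_rotvec(np.radians([0,-dy/n,0]))
    print("; ".join("%.4f %.4f %.4f 0 %.2f 0 0"%(d[0],d[1],d[2],-dy/n) for d in rows))
E
python3 - <<'E'
from h import *
for uv in [(210,220.8),(212,222.5)]: print(atz("top",uv,.084),atz("top",uv,.066))
# bath edge
print("bath", atz("top",(165,240),.1),atz("top",(168,60),.15),atz("top",(5,240),.1))
print("hub scene",atz("scene",(200+222/7,170+125/7),.084), "hub top",atz("top",(180+180/6,185+213/6),.084))
print("bezel bar scene",atz("scene",(200+392/7,170+360/7),.043),"top",atz("top",(180+536/6,185+286/6),.043))
plan([.455,-.008,.2],0,14)
E
```

```text
[ 0.45891579 -0.0037018   0.084     ] [ 0.46224375 -0.00059285  0.066     ]
[ 0.45397149 -0.00940436  0.084     ] [ 0.45722452 -0.00638184  0.066     ]
bath [0.40461874 0.11606423 0.1       ] [0.92021242 0.11497313 0.15      ] [0.41235499 0.55624388 0.1       ]
hub scene [ 0.46121094 -0.00514077  0.084     ] hub top [ 0.45977159 -0.0036857   0.084     ]
bezel bar scene [ 0.42917613 -0.17489078  0.043     ] top [ 0.42866563 -0.16851945  0.043     ]
yaw now 74.31058152370466 pos [0.14871273 0.529484   0.20454603] turn tool y total 74.31058152370466 per row 5.307898680264619
-0.0310 0.0003 -0.0314 0 5.31 0 0; -0.0280 0.0003 -0.0342 0 5.31 0 0; -0.0247 0.0003 -0.0366 0 5.31 0 0; -0.0212 0.0003 -0.0388 0 5.31 0 0; -0.0176 0.0003 -0.0406 0 5.31 0 0; -0.0137 0.0003 -0.0420 0 5.31 0 0; -0.0098 0.0003 -0.0431 0 5.31 0 0; -0.0058 0.0003 -0.0438 0 5.31 0 0; -0.0017 0.0003 -0.0442 0 5.31 0 0; 0.0024 0.0003 -0.0441 0 5.31 0 0; 0.0065 0.0003 -0.0437 0 5.31 0 0; 0.0105 0.0003 -0.0429 0 5.31 0 0; 0.0144 0.0003 -0.0418 0 5.31 0 0; 0.0182 0.0003 -0.0403 0 5.31 0 0
```

```bash
python3 - <<'E'
from h import *
plan([.455,-.006,.2],0,16,pos=[.1487,.5295,.2])
E
```

```text
yaw now 74.31058152370466 pos [0.1487 0.5295 0.2   ] turn tool y total 74.31058152370466 per row 4.644411345231541
-0.0270 0.0000 -0.0275 0 4.64 0 0; -0.0247 0.0000 -0.0296 0 4.64 0 0; -0.0223 0.0000 -0.0315 0 4.64 0 0; -0.0196 0.0000 -0.0332 0 4.64 0 0; -0.0169 0.0000 -0.0347 0 4.64 0 0; -0.0140 0.0000 -0.0359 0 4.64 0 0; -0.0111 0.0000 -0.0369 0 4.64 0 0; -0.0080 0.0000 -0.0377 0 4.64 0 0; -0.0050 0.0000 -0.0382 0 4.64 0 0; -0.0018 0.0000 -0.0385 0 4.64 0 0; 0.0013 0.0000 -0.0385 0 4.64 0 0; 0.0044 0.0000 -0.0383 0 4.64 0 0; 0.0075 0.0000 -0.0378 0 4.64 0 0; 0.0105 0.0000 -0.0371 0 4.64 0 0; 0.0135 0.0000 -0.0361 0 4.64 0 0; 0.0164 0.0000 -0.0349 0 4.64 0 0
```

Call:
{"op": "carry_out", "data": {"moves": "0 -0.035 0 0 0 0 0; 0 -0.035 0 0 0 0 0; 0 -0.03 0 0 0 0 0"}}

```text
time_s: 1.3
eef_pos: [0.1486, 0.5294, 0.3066]
tcp_rot: [-1.326, -1.006, 1.005]
force: [0.2, 0.4, -0.3]
width: 0.0882
```

Call:
{"op": "carry_out", "data": {"moves": "-0.027 0 -0.0275 0 4.64 0 0; -0.0247 0 -0.0296 0 4.64 0 0; -0.0223 0 -0.0315 0 4.64 0 0; -0.0196 0 -0.0332 0 4.64 0 0; -0.0169 0 -0.0347 0 4.64 0 0; -0.014 0 -0.0359 0 4.64 0 0; -0.0111 0 -0.0369 0 4.64 0 0; -0.008 0 -0.0377 0 4.64 0 0; -0.005 0 -0.0382 0 4.64 0 0; -0.0018 0 -0.0385 0 4.64 0 0; 0.0013 0 -0.0385 0 4.64 0 0; 0.0044 0 -0.0383 0 4.64 0 0; 0.0075 0 -0.0378 0 4.64 0 0; 0.0105 0 -0.0371 0 4.64 0 0; 0.0135 0 -0.0361 0 4.64 0 0; 0.0164 0 -0.0349 0 4.64 0 0; 0 0.04 0 0 0 0 0; 0 0.04 0 0 0 0 0; 0 0.03 0 0 0 0 0; 0 0 0 0 0 0 0"}}

```text
time_s: 2.97
eef_pos: [0.4527, -0.0052, 0.1898]
tcp_rot: [-1.568, 0.007, 0.008]
force: [0.8, -0.2, -1.0]
width: 0.0882
```

```bash
python3 - <<'E'
from h import *
i=imaging.camera_info("wrist"); im=imaging.read_camera("wrist"); cv2.imwrite("pics/wrist1.png",im[:,:,::-1])
for t in ["gauge_seat","knob_grip","zero_mark","pointer_tip","bezel_grip"]:
    for r in imaging.find_in("wrist",t): print(t,r['conf'],r['xyz'],proj("wrist",r['xyz'],i))
s=ctrl.get_state(); print(s['eef_pos'],s['q'],s['tcp_rot'])
E
```

```text
gauge_seat 0.84 [0.4613, 0.0025, 0.0682] [[297.00476851 187.40275017]]
knob_grip 0.92 [0.4578, -0.0051, 0.0655] [[292.82518405 195.4402547 ]]
zero_mark 0.56 [0.462, -0.0015, 0.0676] [[297.76686653 191.8628715 ]]
zero_mark 0.52 [0.505, -0.0274, 0.0774] [[348.42563209 224.27727887]]
pointer_tip 0.61 [0.4607, -0.0036, 0.0869] [[296.65013528 199.20910665]]
pointer_tip 0.54 [0.3791, -0.2596, 0.0042] [[226.23806839 390.1435436 ]]
bezel_grip 0.8 [0.4336, -0.1322, 0.0202] [[269.33875813 301.94034969]]
[ 0.45630972 -0.00572159  0.19647343] [-2.72949235e-01  2.21434559e-01  1.55773194e+00 -4.15192048e-06
  1.35858555e+00 -2.74559433e-01] [-1.57183622 -0.00416914 -0.00163813]
```

View pics/wrist1.png

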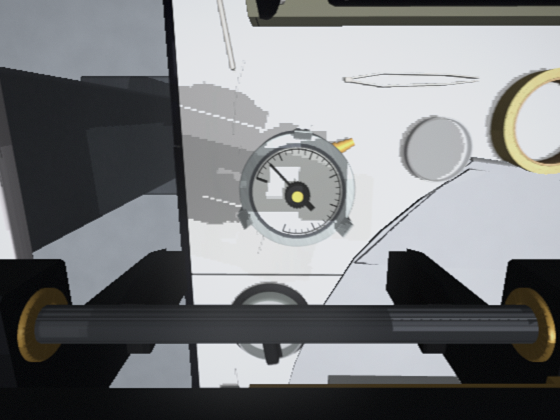

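```bash
python3 - <<'E'
from h import *
im=cv2.imread("pics/wrist1.png")[:,:,::-1]; crop("w",im,230,125,360,250,6,"w1c")
E
```

```text
(no output)
```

View pics/w1c.png

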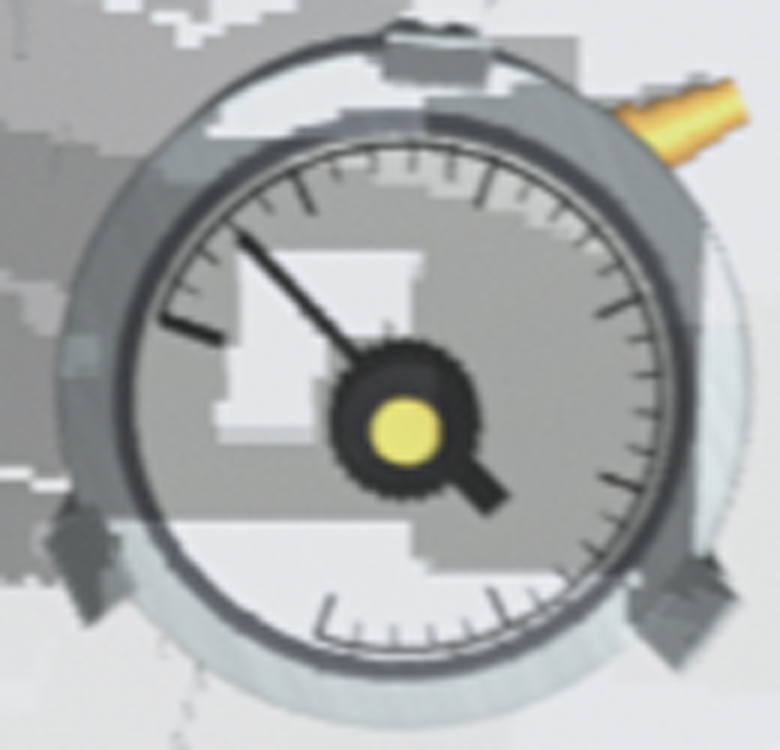

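```bash
cat > m.py <<'E'
from h import *
def meas(info,x0,y0,s,hubcap,zin,zout,tip,tail):
    f=lambda c,z: atz("wrist",(x0+(c[0]+.5)/s-.5,y0+(c[1]+.5)/s-.5),z,info)
    c=f(hubcap,.084); zi,zo=f(zin,.066),f(zout,.066); t=f(tip,.068); b=f(tail,.068)
    print("hub",c,"zero in/out r",np.linalg.norm((zi-c)[:2]),np.linalg.norm((zo-c)[:2]),"tip r",np.linalg.norm((t-c)[:2]))
    a=lambda v:np.degrees(np.arctan2(v[1],v[0]))
    print("ang zero (in,out,mid)",a(zi-c),a(zo-c),a(zi+zo-2*c),"line dir",a(zo-zi),"ptr",a(t-c),"line tip-tail",a(t-b))
    for v in (zo,zi): pass
    return c
E
python3 - <<'E'
from m import *
i=imaging.camera_info("wrist")
meas(i,230,125,6,(407,432),(222,340),(162,320),(240,232),(490,500))
# dial circle ring at z .066: outer edge px extremes inner ring
for c in [(118,385),(692,400),(400,112),(405,678)]:
    print(atz("wrist",(230+c[0]/6,125+c[1]/6),.066,i))
E
```

```text
hub [ 0.466621   -0.00447286  0.084     ] zero in/out r 0.028166568850733254 0.03733106379998611 tip r 0.03486679370633082
ang zero (in,out,mid) 159.87444410879402 160.23673431103063 160.08093529831368 line dir 161.3499972830338 ptr 132.56977801180204 line tip-tail 132.76663579708293
[ 0.42521892 -0.00184691  0.066     ]
[ 0.50948388 -0.00398647  0.066     ]
[0.46617207 0.03764742 0.066     ]
[ 0.46774224 -0.04713373  0.066     ]
```

```bash
python3 - <<'E'
from m import *
i=imaging.camera_info("wrist"); im=imaging.read_camera("wrist"); s=ctrl.get_state(); print(s['eef_pos'])
crop("w",im,230,125,360,250,6,"w1d"); 
a=cv2.imread("pics/wrist1.png")
print(cv2.phaseCorrelate(np.float64(cv2.cvtColor(a,6)),np.float64(cv2.cvtColor(im[:,:,::-1].copy(),6))))
hsv=cv2.cvtColor(im,cv2.COLOR_RGB2HSV); m=cv2.inRange(hsv,(25,80,150),(35,255,255)); m[:, :280]=0;m[:,315:]=0;m[:180]=0;m[215:]=0
print(cv2.moments(m,True)['m10']/m.sum()*255,cv2.moments(m,True)['m01']/m.sum()*255)
E
```

```text
[ 0.45613655 -0.0056931   0.19614779]
((-0.11017889668170255, -0.11031621477968656), 0.25302595935041794)
290.2307692307692 193.45054945054943
```

View pics/w1d.png

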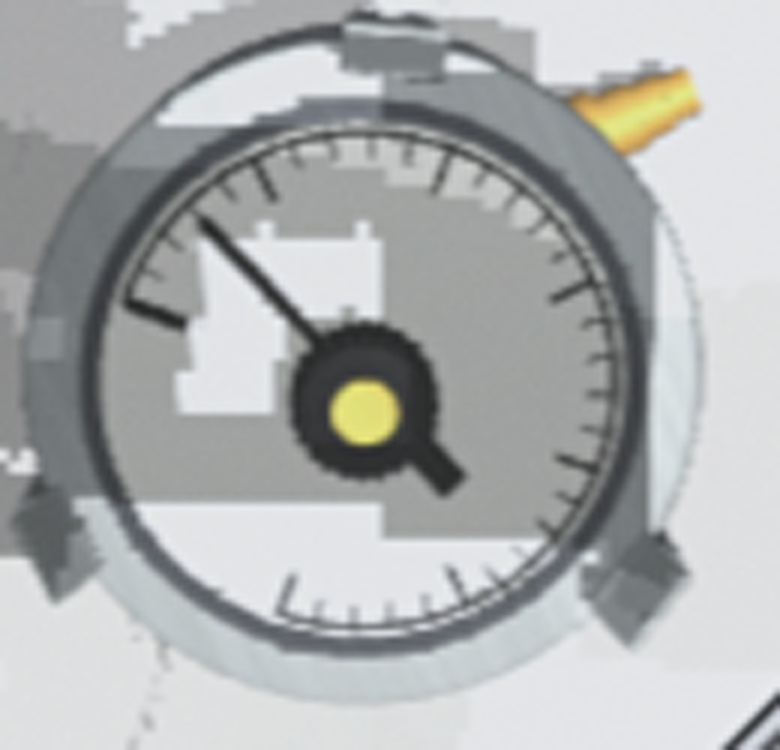

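```bash
python3 - <<'E'
from m import *
i=imaging.camera_info("wrist")
meas(i,230,125,6,(365,412),(184,326),(124,303),(200,217),(452,482))
pts=[atz("wrist",(230+c[0]/6,125+c[1]/6),.066,i) for c in [(82,370),(650,375),(360,98),(362,655)]]
print(np.array(pts), np.mean([pts[0][0],pts[1][0]]),np.mean([pts[2][1],pts[3][1]]))
# outer rim
pts=[atz("wrist",(230+c[0]/6,125+c[1]/6),.066,i) for c in [(25,370),(703,375),(360,20),(360,705)]]
print(np.array(pts), np.mean([pts[0][0],pts[1][0]]),np.mean([pts[2][1],pts[3][1]]))
# clips
for c in [(55,540),(640,590),(393,45)]: print(atz("wrist",(230+c[0]/6,125+c[1]/6),.08,i))
E
```

```text
hub [ 0.46050766 -0.0015204   0.084     ] zero in/out r 0.027563715895429098 0.036825096751287825 tip r 0.034213399818496595
ang zero (in,out,mid) 161.15200953426253 160.5522799272803 160.80901321664328 line dir 158.76826536261004 ptr 133.17456139348081 line tip-tail 133.23000127017406
[[ 4.19771922e-01  4.97356169e-04  6.60000000e-02]
 [ 5.02839896e-01 -1.34923381e-04  6.60000000e-02]
 [ 4.60211763e-01  3.96724748e-02  6.60000000e-02]
 [ 4.60909835e-01 -4.32924376e-02  6.60000000e-02]] 0.4613059089161398 -0.0018099813783435184
[[ 4.11445875e-01  4.86209648e-04  6.60000000e-02]
 [ 5.10599462e-01 -1.24588828e-04  6.60000000e-02]
 [ 4.60160481e-01  5.04362008e-02  6.60000000e-02]
 [ 4.60645223e-01 -5.13088633e-02  6.60000000e-02]] 0.46102266841792483 -0.00043633123101649227
[ 0.41685686 -0.02140893  0.08      ]
[ 0.50051869 -0.02875891  0.08      ]
[0.46441563 0.04763094 0.08      ]
```

Call:
{"op": "carry_out", "data": {"moves": "0.0046 0 0.0027 0 0 0 0.52; 0 0 0 0 0 0 0.52; 0 0 0 0 0 0 0.52; 0 0 0 0 0 0 0.52; 0 0.02 0 0 0 0 0.52; 0 0.03 0 0 0 0 0.52; 0 0.02 0 0 0 0 0.52; 0 0.01 0 0 0 0 0.52; 0 0.01 0 0 0 0 0.52; 0 0 0 0 0 0 0.52; 0 0 0 0 0 0 0.52; 0 0 0 0 0 0 0.52", "grip_force": 20}}

```text
time_s: 4.32
eef_pos: [0.4603, -0.003, 0.1052]
tcp_rot: [-1.571, -0.002, 0.0]
force: [-0.1, -0.9, 0.1]
width: 0.0427
```

```bash
python3 - <<'E'
from h import *
s=ctrl.get_state(); print(s['eef_pos'],s['tcp_rot'],s['width'],s['force'])
im=imaging.read_camera("wrist"); cv2.imwrite("pics/wrist2.png",im[:,:,::-1])
E
```

```text
[ 0.46034771 -0.00300012  0.10515745] [-1.57103225e+00 -1.71601980e-03  3.04475400e-04] 0.04272981699635783 [-0.09121723 -0.93865168  0.07872896]
```

View pics/wrist2.png

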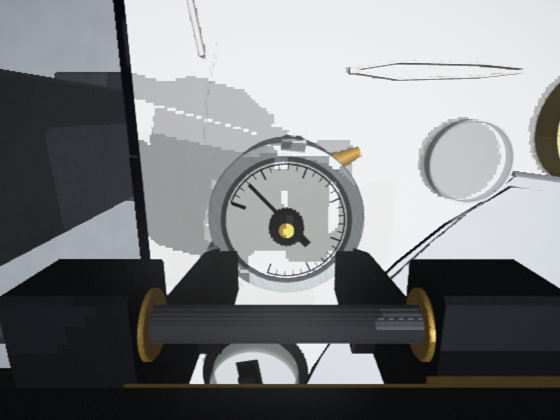

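```bash
python3 - <<'E'
from h import *
im=cv2.imread("pics/wrist2.png")[:,:,::-1]; hsv=cv2.cvtColor(np.ascontiguousarray(im),cv2.COLOR_RGB2HSV)
m=cv2.inRange(hsv,(20,80,120),(38,255,255)); m[:215]=0;m[245:]=0;m[:,:270]=0;m[:,305:]=0
M=cv2.moments(m,True);u=(M['m10']/M['m00'],M['m01']/M['m00']);print(u,atz("wrist",u,.084),proj("wrist",ctrl.get_state()['eef_pos']))
E
```

```text
(288.06299212598424, 230.44094488188978) [ 0.46203872 -0.0018981   0.084     ] [[285.26015938 244.71987687]]
```

Call:
{"op": "carry_out", "data": {"moves": "0.001 0.012 0.0005 0 0 0 0.52; 0 0.012 0 0 0 0 0.52; 0 0.01 0 0 0 0 0.52; 0 0 0 0 0 0 0.52; 0 0 0 0 0 0 0.52; 0 0 0 0 0 0 0.9; 0 0 0 0 0 0 0.9; 0 0 0 0 0 0 0.9; 0 0 0 0 0 0 0.9; 0 0 0 0 0 0 0.9; 0 0 0 0 0 0 0.9", "grip_force": 20}}

```text
time_s: 5.28
eef_pos: [0.461, -0.0024, 0.0707]
tcp_rot: [-1.571, -0.001, 0.001]
force: [-1.0, -0.7, -1.1]
width: 0.0091
```

```bash
python3 - <<'E'
from h import *
s=ctrl.get_state(); print(s['eef_pos'],s['tcp_rot'],s['width'],s['force'],s['moment'])
im=imaging.read_camera("wrist"); crop("w",im,180,120,400,290,3,"w3")
E
```

```text
[ 0.46104016 -0.00241334  0.0706782 ] [-1.57085492e+00 -1.18614072e-03  8.37285327e-04] 0.009087616586191387 [-0.95929063 -0.69103763 -1.13686806] [-0.08056611  0.03940247 -0.00263431]
```

View pics/w3.png

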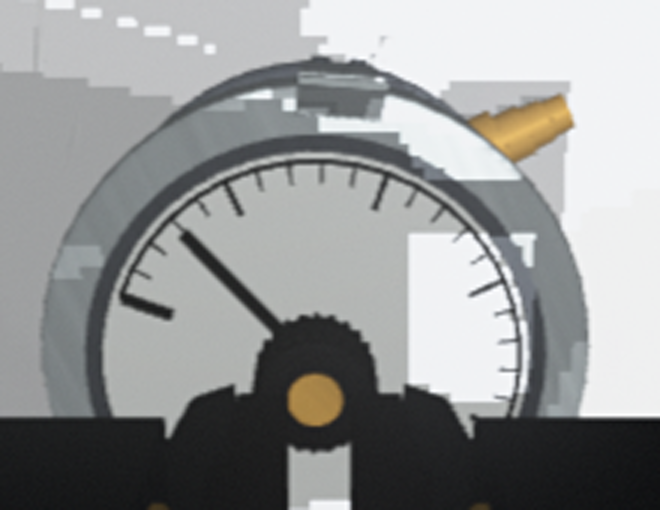

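```bash
python3 - <<'E'
from h import *
s=ctrl.get_state(); print(s['width'],s['force'],s['time_s'])
print(atz("wrist",(285,253),.084),proj("wrist",[[.461,-.0024,.0707],[.461,-.0024,.084],[.461,-.0024,.1],[.461,.0066,.0707],[.461,-.0114,.0707]]))
for n in ["scene","top"]:
    im=imaging.read_camera(n)
    if n=="scene": crop(n,im,190,150,290,230,7,"s3")
    else: crop(n,im,170,180,270,260,7,"t3")
E
```

```text
0.00889543390570778 [0.6490593  0.94251976 0.64472157] 5.3333
[ 0.46092796 -0.0018745   0.084     ] [[285.20296859 244.73562585]
 [285.14422043 253.99248986]
 [285.06128365 267.06071736]
 [285.22061143 228.5887135 ]
 [285.18574478 260.49904912]]
```

View pics/s3.png

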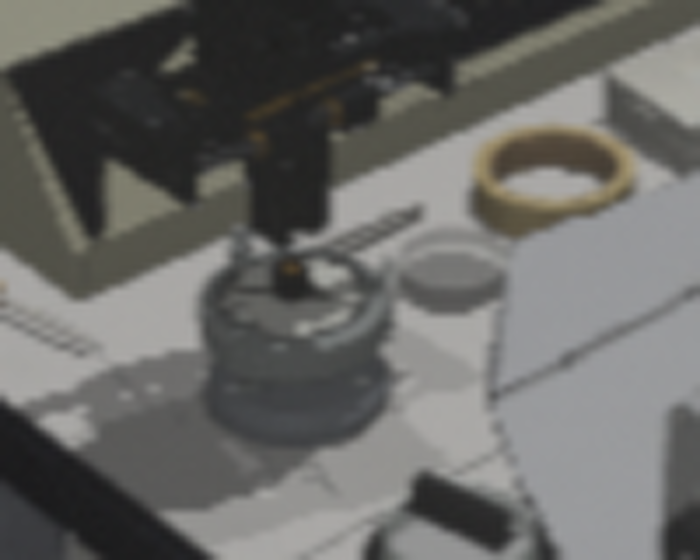

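View pics/t3.png

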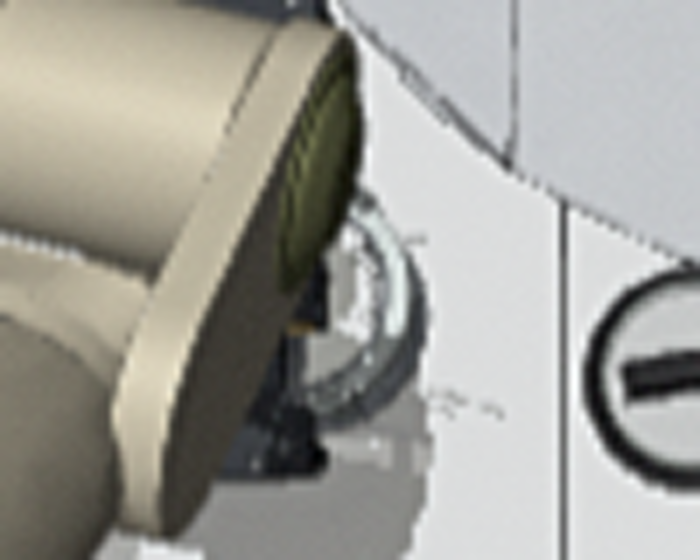

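```bash
python3 - <<'E'
from h import *
p=ctrl.get_state()['eef_pos']
for dz in [0,.02,.04]:
    print(dz,(proj("scene",p+[0,0,dz])-[190,150])*7,(proj("top",p+[0,0,dz])-[170,180])*7)
for P in [[.461,-.003,.066],[.461,-.003,.084]]: print((proj("scene",P)-[190,150])*7,(proj("top",P)-[170,180])*7)
s=ctrl.get_state();print(s['q'])
E
```

```text
0 [[289.47569656 284.6039724 ]] [[282.545697   286.51160826]]
0.02 [[287.89333591 252.40819069]] [[274.1049078  277.55475958]]
0.04 [[286.28669872 219.71846215]] [[265.38497341 268.3016991 ]]
[[290.51678187 292.3377205 ]] [[285.85654641 288.50501894]]
[[289.10300601 263.48014553]] [[278.34836518 280.51566428]]
[-2.62968098e-01  3.86302654e-01  1.74110692e+00  9.46379119e-07
  1.01419652e+00 -2.64254594e-01]
```

Call:
{"op": "carry_out", "data": {"moves": "0 0 0 0 0 0 0.52; 0 0 0 0 0 0 0.52; 0 0 0 0 0 0 0.52; 0 0 0 0 0 0 0.52; 0 0 0 0 0 0 0.52"}}

```text
time_s: 5.85
eef_pos: [0.461, -0.0024, 0.0706]
tcp_rot: [-1.571, -0.001, 0.001]
force: [-0.5, -0.6, 0.3]
width: 0.0398
```

```bash
python3 - <<'E'
from h import *
s=ctrl.get_state(); print(s['eef_pos'],s['width'],s['force'])
im=imaging.read_camera("scene"); crop("s",im,195,130,275,200,9,"s4")
im=imaging.read_camera("wrist"); crop("w",im,130,100,430,325,2.5,"w4")
p=s['eef_pos']
for dx in (-.03,0,.03):
  for dz in (0,.025): print(dx,dz,(proj("scene",p+[dx,0,dz])-[195,130])*9,(proj("wrist",p+[dx,0,dz])-[130,100])*2.5,(proj("wrist",p+[dx,0.009,dz])-[130,100])*2.5)
E
```

```text
[ 0.46100981 -0.00242033  0.0705505 ] 0.039801498835469754 [-0.54647274 -0.63638936  0.33809623]
-0.03 0 [[268.79811415 573.18542494]] [[247.2550439 361.6316861]] [[245.58774247 321.27494986]]
-0.03 0.025 [[265.65877052 521.02562896]] [[226.62977495 408.01882863]] [[224.43105253 362.40348105]]
0 0 [[327.1904602 545.939152 ]] [[388.1828199  361.85356391]] [[388.22893148 321.50056138]]
0 0.025 [[324.64261662 494.09774946]] [[387.8950718  408.27137856]] [[387.9439201  362.66089324]]
0.03 0 [[384.31448038 519.2846887 ]] [[529.10344633 362.07543046]] [[530.86279601 321.72616131]]
0.03 0.025 [[382.33320845 467.76027899]] [[549.15100673 408.52391383]] [[551.44716299 362.91829027]]
```

View pics/s4.png

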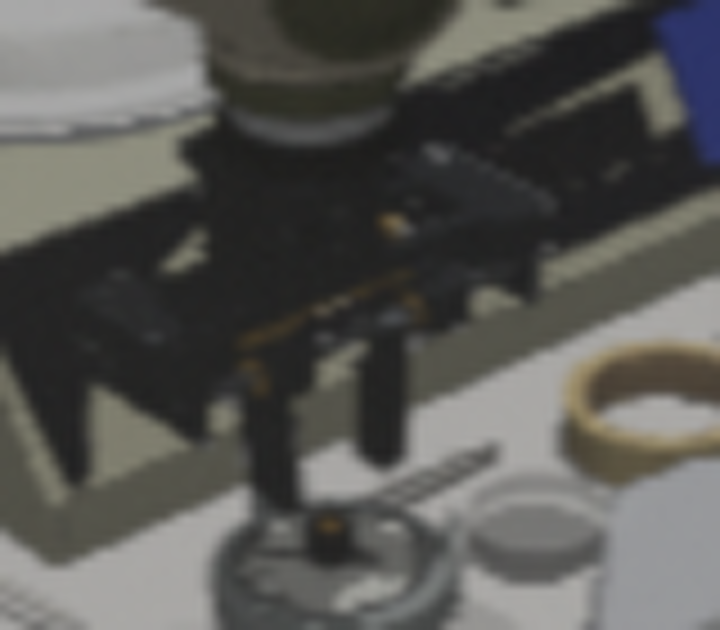

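View pics/w4.png

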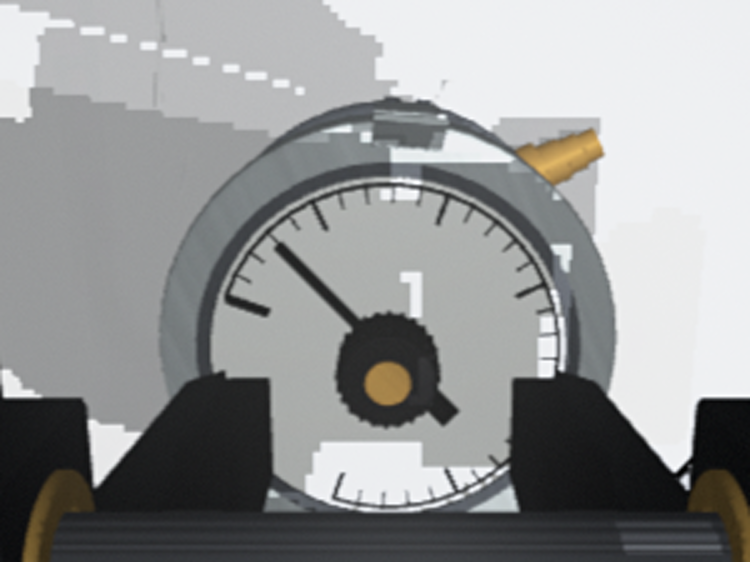

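Call:
{"op": "carry_out", "data": {"moves": "0 0.005 0 0 0 0 0.52; 0 0.005 0 0 0 0 0.52; 0 0.004 0 0 0 0 0.52; 0 0 0 0 0 0 0.52; 0 0 0 0 0 0 0.52; 0 0 0 0 0 0 0.52"}}

```text
time_s: 6.45
eef_pos: [0.461, -0.0024, 0.0565]
tcp_rot: [-1.571, -0.001, 0.001]
force: [-0.5, 0.4, -0.6]
width: 0.0423
```

```bash
python3 - <<'E'
from h import *
s=ctrl.get_state(); print(s['eef_pos'],s['width'],s['force'])
im=imaging.read_camera("scene"); crop("s",im,195,130,275,200,9,"s5")
im=imaging.read_camera("wrist"); crop("w",im,130,100,430,325,2.5,"w5")
E
```

```text
[ 0.4610392  -0.00243925  0.05652619] 0.0422962041575997 [-0.51429243  0.37925385 -0.58759667]
```

View pics/s5.png

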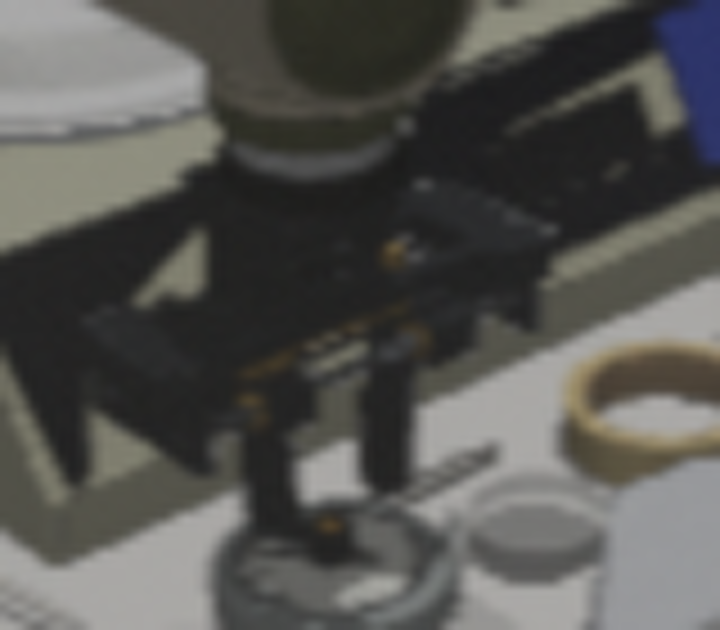

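View pics/w5.png

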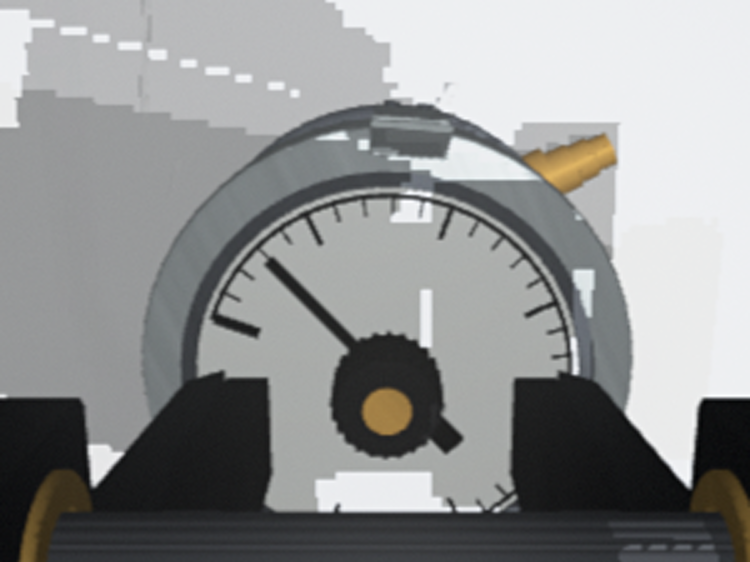

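Call:
{"op": "carry_out", "data": {"moves": "0 0.004 0 0 0 0 0.52; 0 0.004 0 0 0 0 0.52; 0 0.003 0 0 0 0 0.52; 0 0 0 0 0 0 0.52; 0 0 0 0 0 0 0.52; 0 0 0 0 0 0 0.52"}}

```text
time_s: 7.05
eef_pos: [0.461, -0.0024, 0.0455]
tcp_rot: [-1.571, -0.001, 0.001]
force: [-0.7, 0.4, 0.8]
width: 0.0423
```

```bash
python3 - <<'E'
from h import *
s=ctrl.get_state(); print(s['eef_pos'],s['width'],s['force'])
im=imaging.read_camera("scene"); crop("s",im,205,160,265,205,12,"s6")
im=imaging.read_camera("wrist"); crop("w",im,130,100,430,325,2.5,"w6")
E
```

```text
[ 0.46100729 -0.00242702  0.04553881] 0.04234440356214087 [-0.73779485  0.3716836   0.81050597]
```

View pics/s6.png

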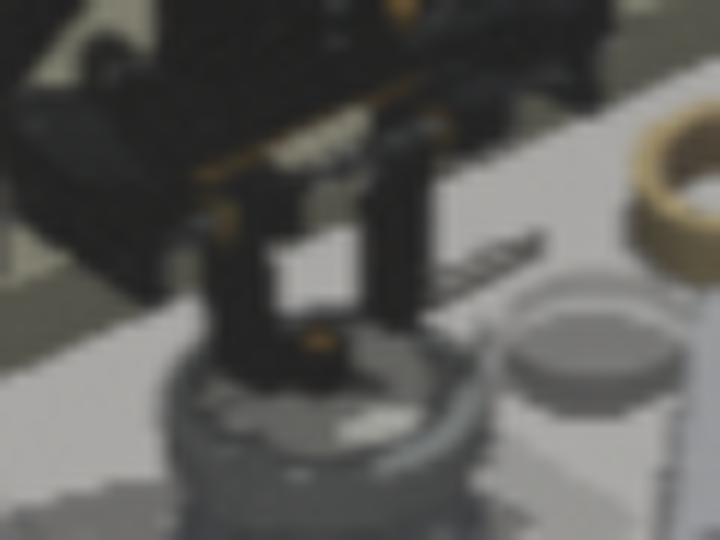

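View pics/w6.png

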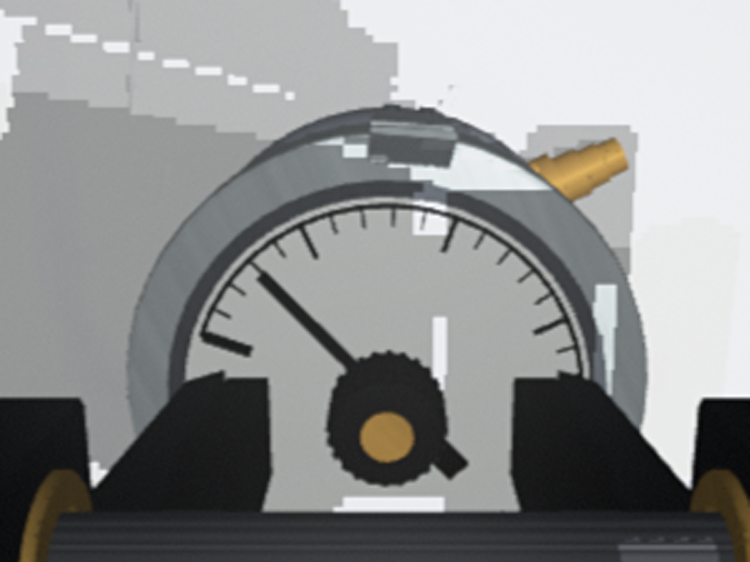

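```bash
python3 - <<'E'
from h import *
i=imaging.camera_info("wrist")
print(atz("wrist",(284.8,274.8),.084))
for u in [(130+127/2.5,100+365/2.5),(130+647/2.5,100+365/2.5)]: print(atz("wrist",u,.066))
E
```

```text
[ 0.46096414 -0.00206591  0.084     ]
[0.41173813 0.00430503 0.066     ]
[0.51006653 0.004461   0.066     ]
```

Call:
{"op": "carry_out", "data": {"moves": "0 0.001 0 0 0 0 0.9; 0 0 0 0 0 0 0.9; 0 0 0 0 0 0 0.9; 0 0 0 0 0 0 0.9; 0 0 0 0 0 0 0.9; 0 0 0 0 0 0 0.9", "grip_force": 15}}

```text
time_s: 7.65
eef_pos: [0.4604, -0.0024, 0.0445]
tcp_rot: [-1.571, -0.0, 0.002]
force: [-3.4, -0.5, 2.8]
width: 0.0186
```

Call:
{"op": "carry_out", "data": {"moves": "0 0 0 0 -3.4 0 0.9; 0 0 0 0 -3.5 0 0.9; 0 0 0 0 -3.5 0 0.9; 0 0 0 0 -3.5 0 0.9; 0 0 0 0 -3.5 0 0.9; 0 0 0 0 -3.5 0 0.9; 0 0 0 0 -3.5 0 0.9; 0 0 0 0 -3.2 0 0.9; 0 0 0 0 0 0 0.9; 0 0 0 0 0 0 0.9; 0 0 0 0 0 0 0.9; 0 0 0 0 0 0 0.9"}}

```text
time_s: 8.65
eef_pos: [0.4605, -0.0023, 0.0445]
tcp_rot: [-1.537, -0.377, 0.378]
force: [-5.3, -0.1, 3.3]
width: 0.0186
```

```bash
python3 - <<'E'
from h import *
s=ctrl.get_state(); print(s['eef_pos'],s['width'],s['force'],s['moment'])
X=R.from_rotvec(s['tcp_rot']).apply([1,0,0]);print(np.degrees(np.arctan2(X[1],X[0])))
im=imaging.read_camera("wrist"); crop("w",im,150,120,430,330,2.7,"w7")
E
```

```text
[ 0.46054739 -0.00234966  0.04449975] 0.01858366976472626 [-5.26070827 -0.11477463  3.31486667] [-0.20047858  0.90370679 -0.00776246]
27.603144266855193
```

View pics/w7.png

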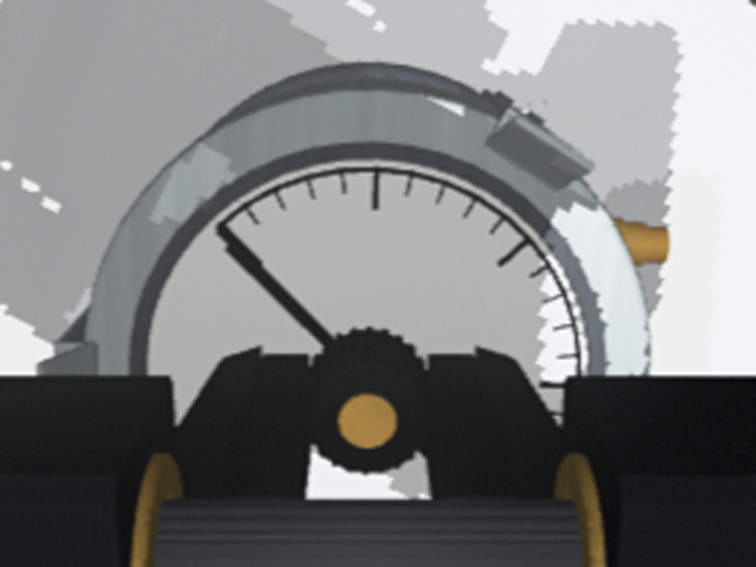

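```bash
python3 - <<'E'
from h import *
im=imaging.read_camera("wrist"); cv2.imwrite("pics/w8full.png",im[:,:,::-1]); crop("w",im,220,195,280,250,12,"w8")
E
```

```text
(no output)
```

View pics/w8.png

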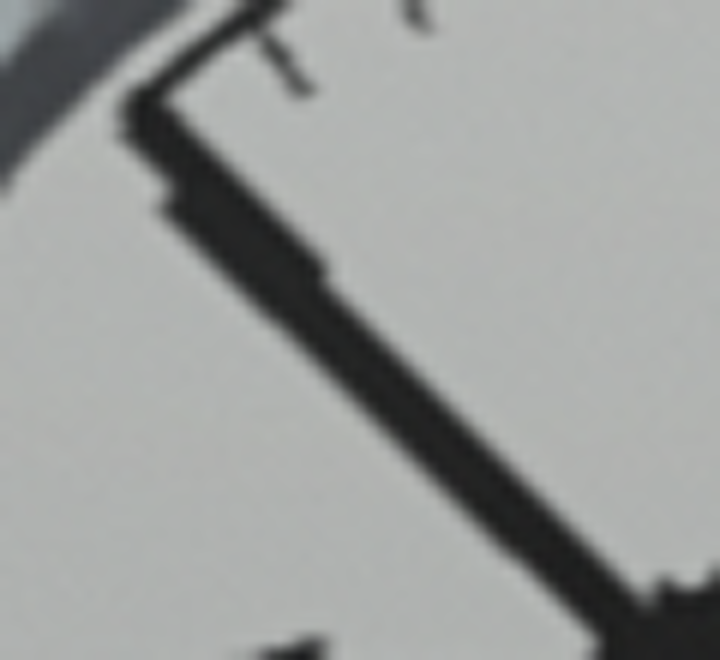

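```bash
python3 - <<'E'
from h import *
i=imaging.camera_info("wrist")
f=lambda c,z: atz("wrist",(220+(c[0]+.5)/12-.5,195+(c[1]+.5)/12-.5),z,i)
C=atz("wrist",(150+367/2.7,120+420/2.7),.084,i); print(C)
for C in (C,np.array([.4607,-.0022,0])):
  for n,c,z in [("mark out",(145,117),.066),("markR1",(180,105),.066),("markR2",(320,255),.066),("markL",(140,150),.066),("ptr tip",(200,204),.068),("ptr mid",(421,421),.068)]:
    v=(f(c,z)-C)[:2]; print(n,np.linalg.norm(v),np.degrees(np.arctan2(v[1],v[0])), end=' | ')
  print()
a=f((421,421),.068)-f((200,204),.068); print(np.degrees(np.arctan2(-a[1],-a[0])))
a=f((320,255),.066)-f((180,105),.066); print(np.degrees(np.arctan2(-a[1],-a[0])))
E
```

```text
[ 0.46107009 -0.00178145  0.084     ]
mark out 0.0364965957806252 160.291607060485 | markR1 0.03595324684434466 158.2096408275941 | markR2 0.028130788856924938 158.0730736543672 | markL 0.03572574369970375 161.977225522787 | ptr tip 0.03284985263400666 160.8093853043083 | ptr mid 0.021043141369510292 160.62026761008335 | 
mark out 0.036293040312495806 159.4724927174442 | markR1 0.03576883643735121 157.36700725735523 | markR2 0.027948723686171562 156.99372751225803 | markL 0.03550700646239985 161.15017818125628 | ptr tip 0.032642001824261004 159.90197018004602 | ptr mid 0.020839334347747703 159.19692177761289 | 
161.14644263680262
158.70074034626742
```

Call:
{"op": "carry_out", "data": {"moves": "0 0 0 0 0.4 0 0.9; 0 0 0 0 0 0 0.9; 0 0 0 0 0 0 0.9; 0 0 0 0 0 0 0.52; 0 0 0 0 0 0 0.52; 0 0 0 0 0 0 0.52; 0 0 0 0 0 0 0.52; 0 0 0 0 0 0 0.52; 0 -0.02 0 0 0 0 0.52; 0 -0.035 0 0 0 0 0.52; 0 -0.035 0 0 0 0 0.1; 0 -0.03 0 0 0 0 0.1; 0 0 0 0 0 0 0.1; 0 0 0 0 0 0 0.1; 0 0 0 0 0 0 0.1; 0 0 0 0 0 0 0.1; 0 0 0 0 0 0 0.1"}}

```text
time_s: 10.17
eef_pos: [0.4605, -0.0023, 0.1634]
tcp_rot: [-1.537, -0.371, 0.375]
force: [0.5, 0.4, -0.1]
width: 0.0795
```

```bash
python3 - <<'E'
from h import *
s=ctrl.get_state(); print(s['eef_pos'],s['width'],s['force'])
im=imaging.read_camera("wrist"); cv2.imwrite("pics/w9full.png",im[:,:,::-1]); crop("w",im,230,150,340,240,7,"w9")
E
```

```text
[ 0.46048823 -0.00229753  0.16336124] 0.0795268944550398 [ 0.47836941  0.44236304 -0.11154901]
```

View pics/w9.png

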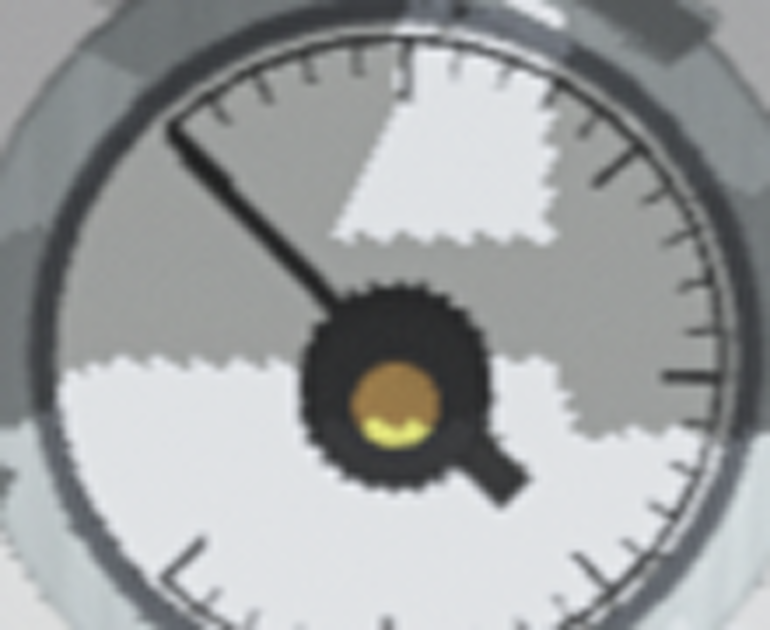

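View pics/w9full.png

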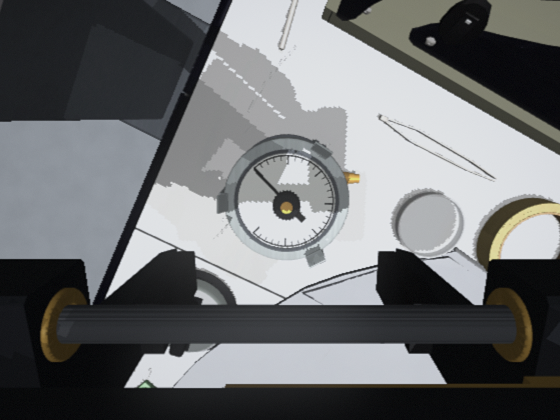

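```bash
python3 - <<'E'
from h import *
i=imaging.camera_info("wrist")
f=lambda c,z: atz("wrist",(230+(c[0]+.5)/7-.5,150+(c[1]+.5)/7-.5),z,i)
C=f((396,405),.084); print(C)
a=lambda v:np.degrees(np.arctan2(v[1],v[0]))
for o in ((165,578),(720,377),(643,150),(405,45),(608,590)):
    v=f(o,.066)-C; print(a(v),np.linalg.norm(v[:2]))
t=f((200,172),.068);m=f((290,263),.068);b=f((512,490),.068);o=f((172,128),.066)
print("mark out",a(o-C),"ptr",a(t-C),a(m-C),a(t-b),a(C-b))
E
```

```text
[ 0.46110147 -0.00181151  0.084     ]
-109.4669885051076 0.036807370217355466
25.371822234577866 0.0367658906511513
69.29721311379124 0.036823836467026236
115.77240792287267 0.03622424229192452
-20.02353418446742 0.03625517648507368
mark out 159.80008209210305 ptr 161.2152168376437 161.21609908757372 160.98045761949425 160.5997085095691
```

```bash
python3 - <<'E'
from h import *
e=[atz("top",(180+c[0]/6,185+c[1]/6),.043) for c in [(474,301),(597,275)]]
d=e[1]-e[0]; print(e,np.linalg.norm(d),"bar dir",np.degrees(np.arctan2(d[1],d[0])))
plan([.429,-.172,.163],8,8)
E
```

```text
[array([ 0.421918  , -0.13867222,  0.043     ]), array([ 0.43349158, -0.19792327,  0.043     ])] 0.06037080971977663 bar dir -78.94750715252253
yaw now 27.273102614669476 pos [ 0.46061374 -0.00231605  0.16353968] turn tool y total 19.273102614669483 per row 2.4091378268336854
-0.0132 0.0001 -0.0170 0 2.41 0 0; -0.0125 0.0001 -0.0176 0 2.41 0 0; -0.0118 0.0001 -0.0181 0 2.41 0 0; -0.0110 0.0001 -0.0186 0 2.41 0 0; -0.0102 0.0001 -0.0190 0 2.41 0 0; -0.0094 0.0001 -0.0194 0 2.41 0 0; -0.0086 0.0001 -0.0198 0 2.41 0 0; -0.0077 0.0001 -0.0201 0 2.41 0 0
```

```bash
python3 - <<'E'
from h import *
plan([.429,-.172,.163],11,8)
E
```

```text
yaw now 27.273102614669476 pos [ 0.46061374 -0.00231605  0.16353968] turn tool y total 16.273102614669483 per row 2.0341378268336854
-0.0132 0.0001 -0.0170 0 2.03 0 0; -0.0126 0.0001 -0.0175 0 2.03 0 0; -0.0120 0.0001 -0.0179 0 2.03 0 0; -0.0113 0.0001 -0.0184 0 2.03 0 0; -0.0107 0.0001 -0.0187 0 2.03 0 0; -0.0100 0.0001 -0.0191 0 2.03 0 0; -0.0093 0.0001 -0.0195 0 2.03 0 0; -0.0086 0.0001 -0.0198 0 2.03 0 0
```

Call:
{"op": "carry_out", "data": {"moves": "-0.0132 0 -0.017 0 2.03 0 0.1; -0.0126 0 -0.0175 0 2.03 0 0.1; -0.012 0 -0.0179 0 2.03 0 0.1; -0.0113 0 -0.0184 0 2.03 0 0.1; -0.0107 0 -0.0187 0 2.03 0 0.1; -0.01 0 -0.0191 0 2.03 0 0.1; -0.0093 0 -0.0195 0 2.03 0 0.1; -0.0086 0 -0.0198 0 2.03 0 0.1; 0 0 0 0 0 0 0.1; 0 0 0 0 0 0 0.1; 0 0 0 0 0 0 0.1; 0 0 0 0 0 0 0.1; 0 0 0 0 0 0 0.1"}}

```text
time_s: 11.3
eef_pos: [0.4297, -0.1712, 0.1645]
tcp_rot: [-1.565, -0.152, 0.153]
force: [-0.3, 0.0, -0.3]
width: 0.0794
```

```bash
python3 - <<'E'
from h import *
s=ctrl.get_state(); print(s['eef_pos'],s['width'],s['force'])
im=imaging.read_camera("wrist"); cv2.imwrite("pics/w10full.png",im[:,:,::-1]); crop("w",im,210,130,360,250,5,"w10")
for r in imaging.find_in("wrist","bezel_grip"): print(r, proj("wrist",r['xyz']))
E
```

```text
[ 0.42967669 -0.17117159  0.16449997] 0.07941703437603671 [-0.29948127  0.04782815 -0.26187435]
{'xyz': [0.4308, -0.1602, 0.024], 'conf': 0.84} [[289.05064067 179.55066973]]
```

View pics/w10full.png

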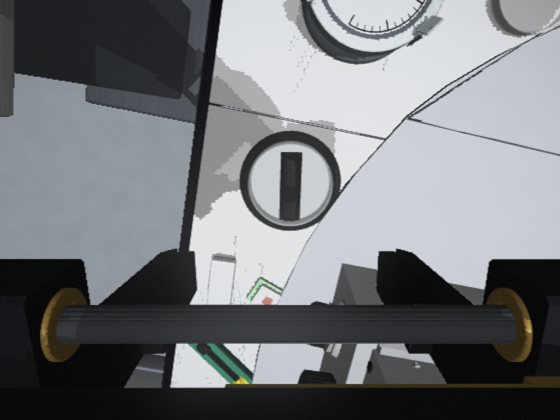

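View pics/w10.png

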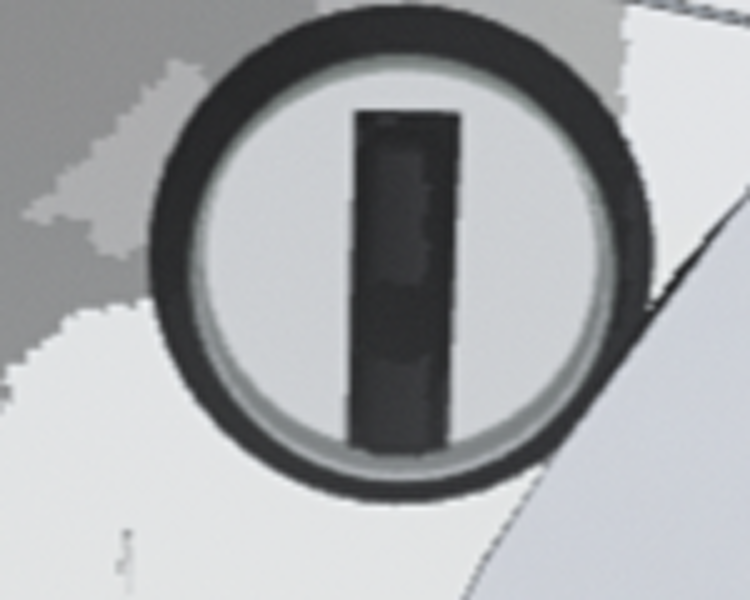

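```bash
python3 - <<'E'
from h import *
i=imaging.camera_info("wrist")
f=lambda c,z: atz("wrist",(210+(c[0]+.5)/5-.5,130+(c[1]+.5)/5-.5),z,i)
P=[f(c,.004)[:2] for c in [(150,250),(655,250),(400,5),(398,502)]]; print(np.array(P),np.linalg.norm(P[0]-P[1]),np.linalg.norm(P[2]-P[3]))
# circle centre
im=cv2.imread("pics/w10full.png"); 
print("centre from x pair, y pair", (P[0]+P[1])/2,(P[2]+P[3])/2)
a,b=f((350,450),.043),f((447,455),.043); c,d=f((358,112),.025),f((460,114),.025)
print("near end",(a+b)/2,np.linalg.norm(a-b),"far end",(c+d)/2,np.linalg.norm(c-d)); v=(a+b)/2-(c+d)/2; print(np.linalg.norm(v[:2]),np.degrees(np.arctan2(v[1],v[0])), (a+b+c+d)/4)
# left and right edges direction at top
l0,l1=f((350,440),.043),f((355,180),.043); r0,r1=f((447,440),.043),f((457,180),.043)
for p,q in ((l0,l1),(r0,r1)): print(np.degrees(np.arctan2(*(p-q)[[1,0]])))
E
```

```text
[[ 0.38515018 -0.17273284]
 [ 0.48009451 -0.15406562]
 [ 0.42319704 -0.11853528]
 [ 0.44165877 -0.21323121]] 0.09676202688011948 0.09647876982576448
centre from x pair, y pair [ 0.43262235 -0.16339923] [ 0.43242791 -0.16588325]
near end [ 0.43721567 -0.1921121   0.043     ] 0.016981546895499185 far end [ 0.4280386 -0.1357244  0.025    ] 0.017992459592977454
0.05712960738906931 -80.75618857660425 [ 0.43262714 -0.16391825  0.034     ]
-80.19891492207373
-80.46979265416684
```

Call:
{"op": "carry_out", "data": {"moves": "0.0039 0 0.0056 0 1.4 0 0.55; 0 0.03 0 0 0 0 0.55; 0 0.035 0 0 0 0 0.55; 0 0.03 0 0 0 0 0.55; 0 0.025 0 0 0 0 0.55; 0 0 0 0 0 0 0.55; 0 0 0 0 0 0 0.55; 0 0 0 0 0 0 0.55; 0 0 0 0 0 0 0.55"}}

```text
time_s: 12.15
eef_pos: [0.4332, -0.1663, 0.0461]
tcp_rot: [-1.569, -0.134, 0.13]
force: [0.0, 0.8, 0.9]
width: 0.0394
```

```bash
python3 - <<'E'
from h import *
s=ctrl.get_state(); print(s['eef_pos'],s['tcp_rot'],s['width'],s['force'])
im=imaging.read_camera("wrist"); crop("w",im,150,120,430,330,2.7,"w11")
im=imaging.read_camera("scene"); crop("s",im,220,180,290,245,10,"s11")
p=np.array(s['eef_pos']);T=R.from_rotvec(s['tcp_rot'])
for h in (.02,.027,.034):
    print(h,[((proj("scene",p+T.apply([sx*(s['width']/2+.009),-h,-.009]))-[220,180])*10).round() for sx in(-1,1)])
E
```

```text
[ 0.43315404 -0.16627654  0.04611392] [-1.56870999 -0.13403835  0.13039941] 0.03940876778737331 [0.02242806 0.7819686  0.87341719]
0.02 [array([[318., 394.]]), array([[424., 315.]])]
0.027 [array([[318., 378.]]), array([[424., 298.]])]
0.034 [array([[318., 361.]]), array([[424., 282.]])]
```

View pics/s11.png

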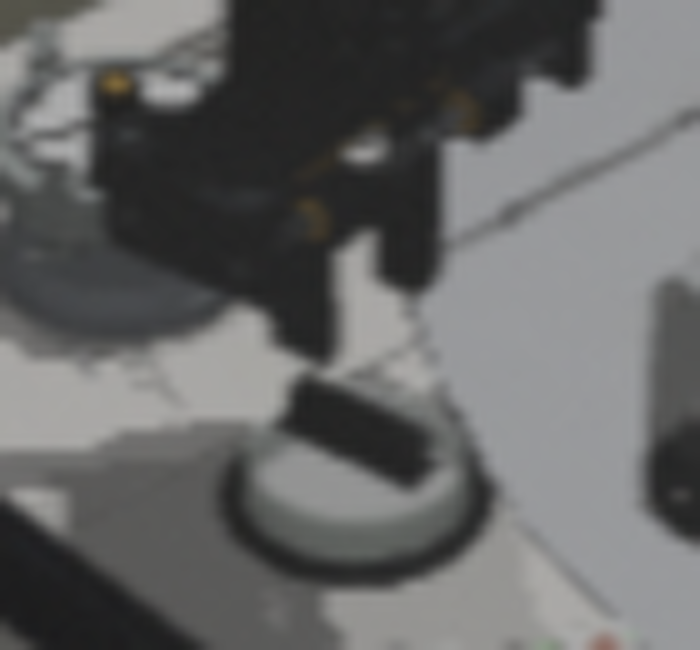

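View pics/w11.png

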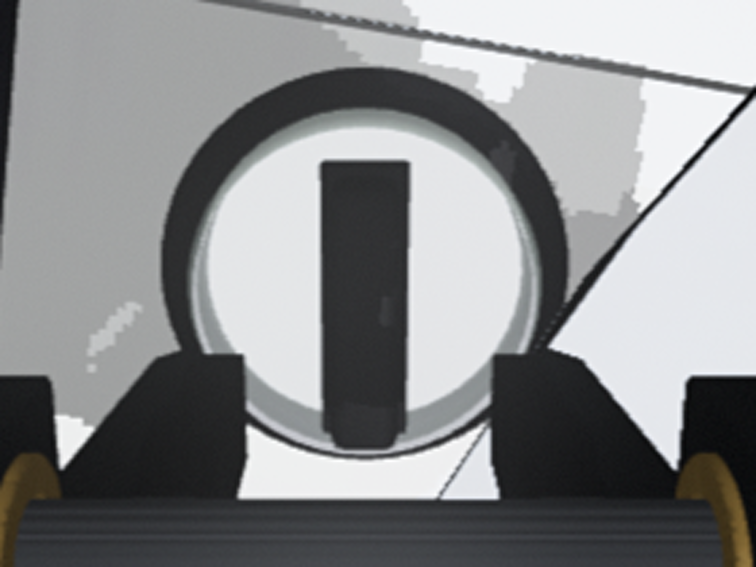

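Call:
{"op": "carry_out", "data": {"moves": "0 0.01 0.001 0 0 0 0.55; 0 0.012 0 0 0 0 0.55; 0 0.01 0 0 0 0 0.55; 0 0.006 0 0 0 0 0.55; 0 0 0 0 0 0 0.55; 0 0 0 0 0 0 0.55; 0 0 0 0 0 0 0.55"}}

```text
time_s: 12.83
eef_pos: [0.4325, -0.1651, 0.0072]
tcp_rot: [-1.568, -0.133, 0.131]
force: [-0.4, 0.5, 0.4]
width: 0.0398
```

```bash
python3 - <<'E'
from h import *
s=ctrl.get_state(); print(s['eef_pos'],s['tcp_rot'],s['width'],s['force'])
im=imaging.read_camera("wrist"); crop("w",im,150,120,430,330,2.7,"w12")
im=imaging.read_camera("scene"); crop("s",im,220,180,290,245,10,"s12")
p=np.array(s['eef_pos']);T=R.from_rotvec(s['tcp_rot'])
for h in (.02,.027,.034):
    print(h,[((proj("scene",p+T.apply([sx*(s['width']/2+.009),-h,-.009]))-[220,180])*10).round() for sx in(-1,1)])
E
```

```text
[ 0.43250223 -0.16506238  0.00721298] [-1.56757002 -0.13282302  0.13136466] 0.03983060289919893 [-0.43309489  0.497596    0.41127885]
0.02 [array([[316., 485.]]), array([[421., 404.]])]
0.027 [array([[315., 468.]]), array([[421., 388.]])]
0.034 [array([[315., 452.]]), array([[421., 372.]])]
```

View pics/s12.png

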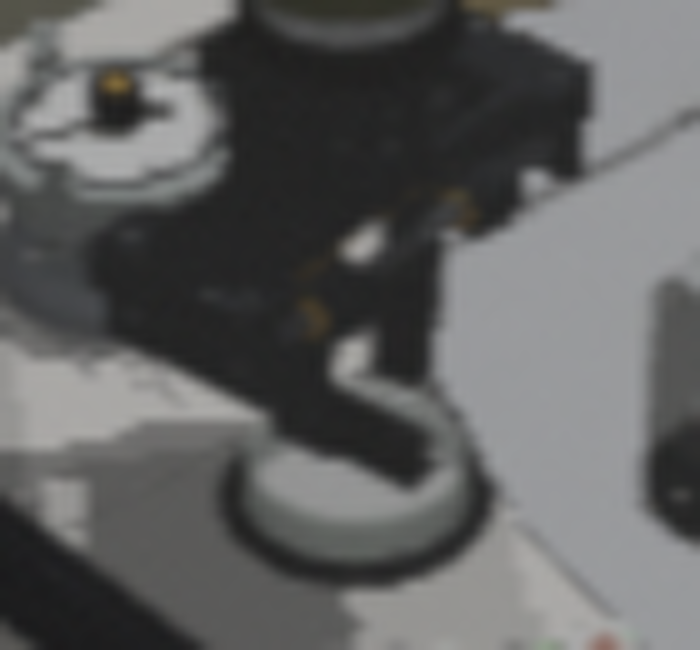

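View pics/w12.png

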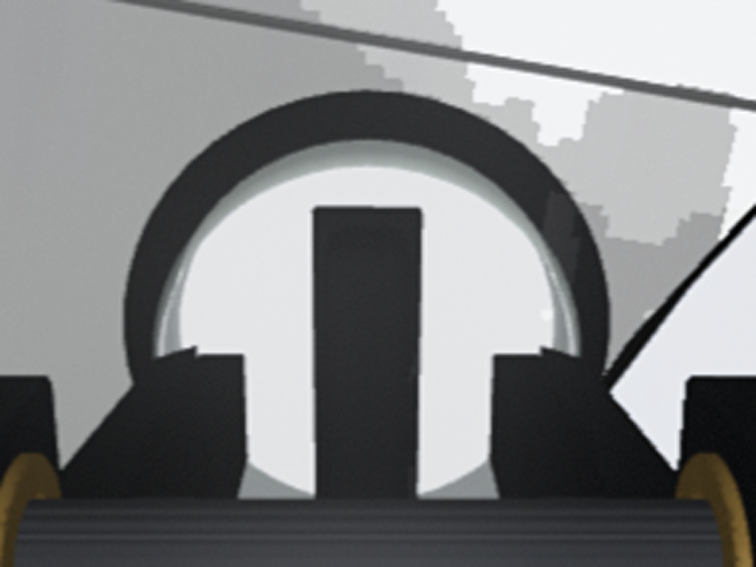

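Call:
{"op": "carry_out", "data": {"moves": "0 0.003 0 0 0 0 0.55; 0 0.003 0 0 0 0 0.55; 0 0.001 0 0 0 0 0.55; 0 0 0 0 0 0 0.55; 0 0 0 0 0 0 0.55; 0 0 0 0 0 0 0.55"}}

```text
time_s: 13.43
eef_pos: [0.4322, -0.1648, -0.0004]
tcp_rot: [-1.567, -0.132, 0.132]
force: [0.3, 0.1, -0.0]
width: 0.0397
```

Call:
{"op": "carry_out", "data": {"moves": "0 0.0015 0 0 0 0 0.55; 0 0 0 0 0 0 0.55; 0 0 0 0 0 0 0.55"}}

```text
time_s: 13.68
eef_pos: [0.4321, -0.1648, -0.002]
tcp_rot: [-1.567, -0.132, 0.132]
force: [-0.0, -0.9, -0.1]
width: 0.0396
```

Call:
{"op": "carry_out", "data": {"moves": "0 0.0015 0 0 0 0 0.55; 0 0 0 0 0 0 0.55; 0 0 0 0 0 0 0.55"}}

```text
time_s: 13.93
eef_pos: [0.4321, -0.1648, -0.0035]
tcp_rot: [-1.567, -0.132, 0.132]
force: [0.2, 0.3, 0.2]
width: 0.0396
```

Call:
{"op": "carry_out", "data": {"moves": "0 0.0015 0 0 0 0 0.55; 0 0 0 0 0 0 0.55; 0 0 0 0 0 0 0.55"}}

```text
time_s: 14.18
eef_pos: [0.4321, -0.1648, -0.005]
tcp_rot: [-1.567, -0.132, 0.132]
force: [-0.8, -0.2, 0.8]
width: 0.0396
```

Call:
{"op": "carry_out", "data": {"moves": "0 0.0015 0 0 0 0 0.55; 0 0 0 0 0 0 0.55; 0 0 0 0 0 0 0.55"}}

```text
time_s: 14.43
eef_pos: [0.4321, -0.1648, -0.0065]
tcp_rot: [-1.567, -0.132, 0.132]
force: [0.5, 0.9, 0.4]
width: 0.0393
```

```bash
python3 - <<'E'
from h import *
s=ctrl.get_state(); print(s['eef_pos'],s['tcp_rot'],s['width'],s['force'])
im=imaging.read_camera("scene"); crop("s",im,220,180,290,245,10,"s13")
E
```

```text
[ 0.4320915  -0.16479996 -0.00651483] [-1.5666615  -0.13189707  0.13212167] 0.03929330055489197 [0.4616622  0.92138363 0.41300578]
```

View pics/s13.png

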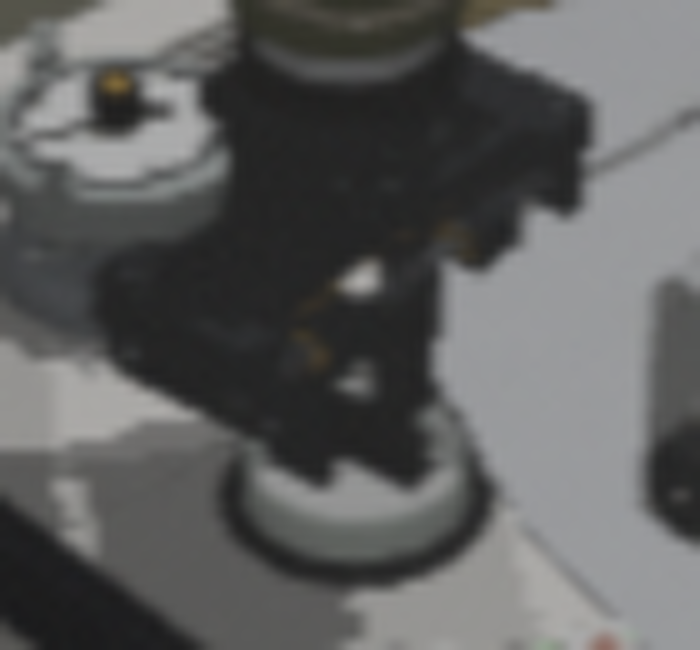

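Call:
{"op": "carry_out", "data": {"moves": "0 0 0 0 0 0 1; 0 0 0 0 0 0 1; 0 0 0 0 0 0 1; 0 0 0 0 0 0 1; 0 0 0 0 0 0 1; 0 0 0 0 0 0 1", "grip_force": 45}}

```text
time_s: 14.98
eef_pos: [0.4322, -0.1648, -0.0064]
tcp_rot: [-1.567, -0.132, 0.132]
force: [0.3, -0.6, 0.5]
width: 0.0135
```

Call:
{"op": "carry_out", "data": {"moves": "0 -0.01 0 0 0 0 1; 0 -0.02 0 0 0 0 1; 0 -0.03 0 0 0 0 1; 0 -0.03 0 0 0 0 1; 0 -0.03 0 0 0 0 1; 0 -0.02 0 0 0 0 1; 0 0 0 0 0 0 1; 0 0 0 0 0 0 1; 0 0 0 0 0 0 1; 0 0 0 0 0 0 1"}}

```text
time_s: 15.82
eef_pos: [0.4315, -0.1644, 0.1321]
tcp_rot: [-1.565, -0.13, 0.134]
force: [-0.2, 0.1, -1.6]
width: 0.0137
```

```bash
python3 - <<'E'
from h import *
s=ctrl.get_state(); print(s['eef_pos'],s['tcp_rot'],s['width'],s['force'],s['moment'])
T=R.from_rotvec(s['tcp_rot']);print("tool y",T.apply([0,1,0]))
im=imaging.read_camera("wrist"); cv2.imwrite("pics/w14.png",im[:,:,::-1])
im=imaging.read_camera("scene"); crop("s",im,180,120,310,250,5,"s14")
plan([.461,-.002,.1334],9.5,10)
E
```

```text
[ 0.43148202 -0.16439528  0.13209079] [-1.56479631 -0.13014772  0.13376201] 0.013664185394820666 [-0.24848157  0.09272884 -1.6377207 ] [-0.06213447  0.07801101 -0.05899779]
tool y [-0.00245618  0.0017652  -0.99999543]
yaw now 9.6285037518343 pos [ 0.4316806  -0.16454881  0.13238079] turn tool y total 0.12850375183430174 per row 0.012850375183430175
0.0056 -0.0001 0.0155 0 0.01 0 0; 0.0056 -0.0001 0.0155 0 0.01 0 0; 0.0056 -0.0001 0.0155 0 0.01 0 0; 0.0056 -0.0001 0.0155 0 0.01 0 0; 0.0056 -0.0001 0.0155 0 0.01 0 0; 0.0056 -0.0001 0.0155 0 0.01 0 0; 0.0056 -0.0001 0.0155 0 0.01 0 0; 0.0056 -0.0001 0.0155 0 0.01 0 0; 0.0056 -0.0001 0.0155 0 0.01 0 0; 0.0056 -0.0001 0.0155 0 0.01 0 0
```

View pics/s14.png

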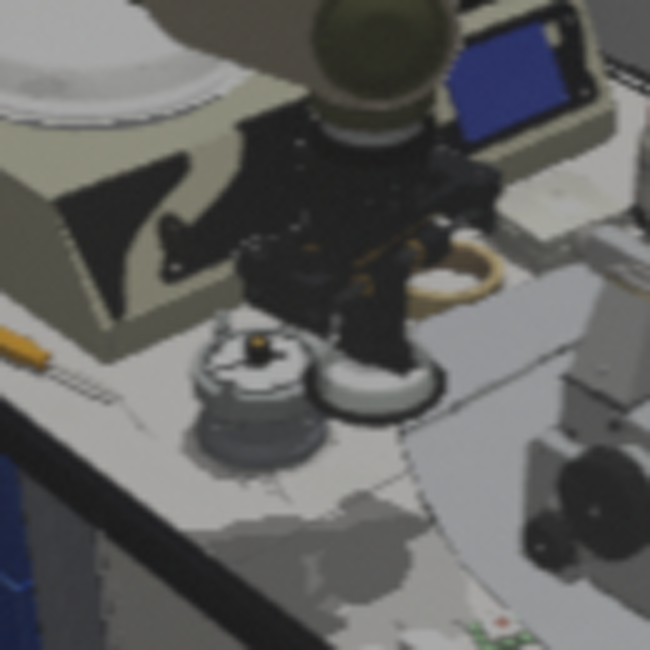

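View pics/w14.png

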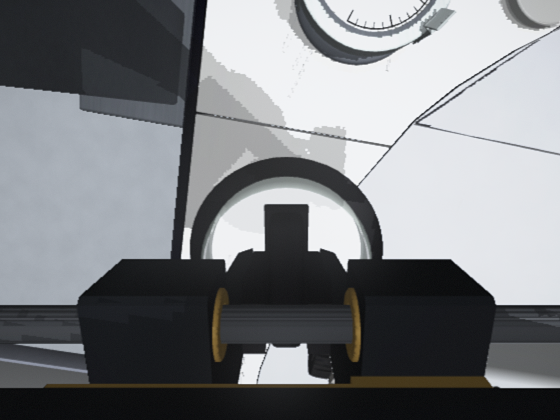

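```bash
cat > ring.py <<'E'
from h import *
from scipy.optimize import least_squares
def ring(fn,info,zu,guess,vmax=235):
    g=cv2.cvtColor(cv2.imread(fn),6).astype(float)
    C=np.array(info['tvec']);M=R.from_rotvec(info['rvec']).as_matrix();cam=-M.T@C
    pts=[]
    def model(c,ths):
        out=[]
        for th in ths:
            d=np.array([np.cos(th),np.sin(th)])
            q=[np.r_[c+.0485*d,z] for z in (zu,zu+.005)]
            pr=proj("wrist",np.array(q),info); out.append(pr)
        return np.array(out)
    ths=np.radians(np.arange(-30,215,5)); obs=[]
    for th in ths:
        a=proj("wrist",np.array([np.r_[guess+r*np.array([np.cos(th),np.sin(th)]),zu+.0025] for r in np.arange(.041,.056,.0003)]),info)
        v=cv2.remap(g.astype(np.float32),a[:,0].astype(np.float32).reshape(1,-1),a[:,1].astype(np.float32).reshape(1,-1),cv2.INTER_LINEAR)[0]
        if a[:,1].max()>vmax: continue
        j=np.where((v[1:]>100)&(v[:-1]<=100))[0]
        if len(j): 
            obs.append((th,a[j[-1]]+ (a[j[-1]+1]-a[j[-1]])*.5))
    T=np.array([o[0] for o in obs]);U=np.array([o[1] for o in obs])
    def res(c):
        # silhouette distance: farthest of both rims from projected centre, along ray
        c0=proj("wrist",np.r_[c,zu+.0025],info)[0]; r=[]
        fine=np.radians(np.arange(-60,250,1.)); P=model(c,fine)
        ang=lambda w:np.arctan2(w[...,1],w[...,0])
        for u in U:
            au=ang(u-c0); best=0
            for k in (0,1):
                w=P[:,k]-c0; j=np.argmin(np.abs(np.angle(np.exp(1j*(ang(w)-au))))); best=max(best,np.hypot(*w[j]))
            r.append(np.hypot(*(u-c0))-best)
        return np.array(r)
    s=least_squares(res,guess,loss='soft_l1',diff_step=1e-3); return s.x,np.sqrt(np.mean(s.fun**2)),len(U)
E
python3 - <<'E'
from ring import *
i=imaging.camera_info("wrist"); s=ctrl.get_state(); p=s['eef_pos']
c,rms,n=ring("pics/w14.png",i,p[2]+.0064,np.array([p[0],p[1]])); print(c,c-p[:2],rms,n)
T=R.from_rotvec(s['tcp_rot']); print("tool xz off",T.inv().apply(np.r_[c-p[:2],0]))
E
```

```text
[ 0.43222805 -0.16566332] [ 0.00054744 -0.00111451] 0.3338682818238344 31
tool xz off [ 3.53317905e-04 -2.73003837e-06 -1.19036933e-03]
```

Call:
{"op": "carry_out", "data": {"moves": "0.0056 0 0.0156 0 0 0 1; 0.0056 0 0.0156 0 0 0 1; 0.0056 0 0.0156 0 0 0 1; 0.0056 0 0.0156 0 0 0 1; 0.0056 0 0.0156 0 0 0 1; 0.0056 0 0.0156 0 0 0 1; 0.0056 0 0.0156 0 0 0 1; 0.0056 0 0.0156 0 0 0 1; 0.0056 0 0.0156 0 0 0 1; 0.0056 0 0.0156 0 0 0 1; 0 0 0 0 0 0 1; 0 0 0 0 0 0 1; 0 0 0 0 0 0 1; 0 0 0 0 0 0 1; 0 0 0 0 0 0 1"}}

```text
time_s: 17.17
eef_pos: [0.4612, -0.0023, 0.1334]
tcp_rot: [-1.567, -0.131, 0.131]
force: [-0.0, -0.6, -0.8]
width: 0.0136
```

```bash
python3 - <<'E'
from ring import *
i=imaging.camera_info("wrist"); im=imaging.read_camera("wrist"); cv2.imwrite("pics/w15.png",im[:,:,::-1])
s=ctrl.get_state(); p=s['eef_pos'];print(p,s['width'],s['force'],s['moment'])
T=R.from_rotvec(s['tcp_rot']);print("tool y",T.apply([0,1,0]),"x",T.apply([1,0,0]))
im=imaging.read_camera("scene"); crop("s",im,180,100,300,220,5,"s15")
E
```

```text
[ 0.46121264 -0.00226181  0.13348901] 0.013750454521620199 [ 0.06305722 -0.06531939 -0.73593881] [-0.15042915  0.05830654 -0.00499427]
tool y [-8.94461235e-05 -4.88184360e-05 -9.99999995e-01] x [ 9.86058702e-01  1.66397795e-01 -9.63224091e-05]
```

View pics/w15.png

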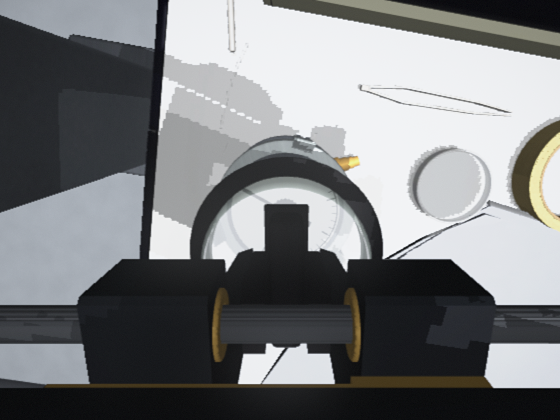

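View pics/s15.png

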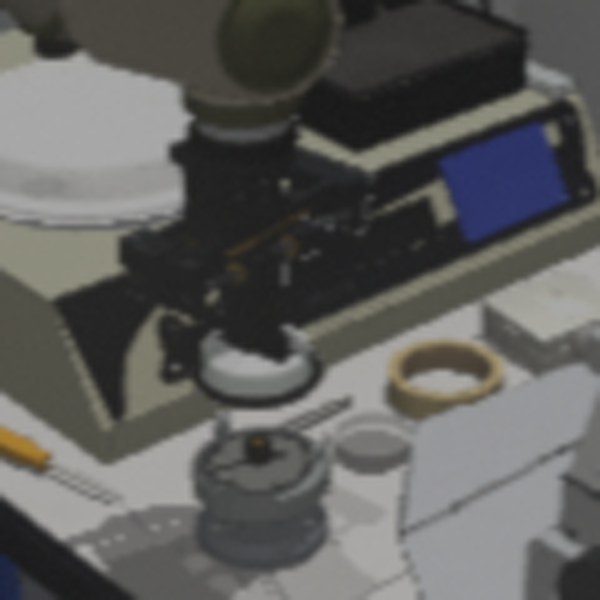

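Call:
{"op": "carry_out", "data": {"moves": "-0.0005 0.01 0.0013 0 0 0 1; 0 0.015 0 0 0 0 1; 0 0.013 0 0 0 0 1; 0 0.01 0 0 0 0 1; 0 0.004 0 0 0 0 1; 0 0 0 0 0 0 1; 0 0 0 0 0 0 1; 0 0 0 0 0 0 1; 0 0 0 0 0 0 1; 0 0 0 0 0 0 1"}}

```text
time_s: 18.1
eef_pos: [0.4608, -0.0005, 0.082]
tcp_rot: [-1.567, -0.133, 0.131]
force: [-0.5, -0.0, -0.9]
width: 0.0139
```

```bash
python3 - <<'E'
from ring import *
i=imaging.camera_info("wrist"); im=imaging.read_camera("wrist"); crop("w",im,150,110,430,320,2.8,"w16")
s=ctrl.get_state(); p=s['eef_pos'];print(p,s['width'],s['force'],s['moment'])
im=imaging.read_camera("scene"); crop("s",im,190,140,270,210,9,"s16")
E
```

```text
[ 0.46070916 -0.00047608  0.08191683] 0.013743938426071177 [-0.10882884 -0.28268    -0.45116226] [-0.11464627  0.02666622 -0.03250003]
```

View pics/w16.png

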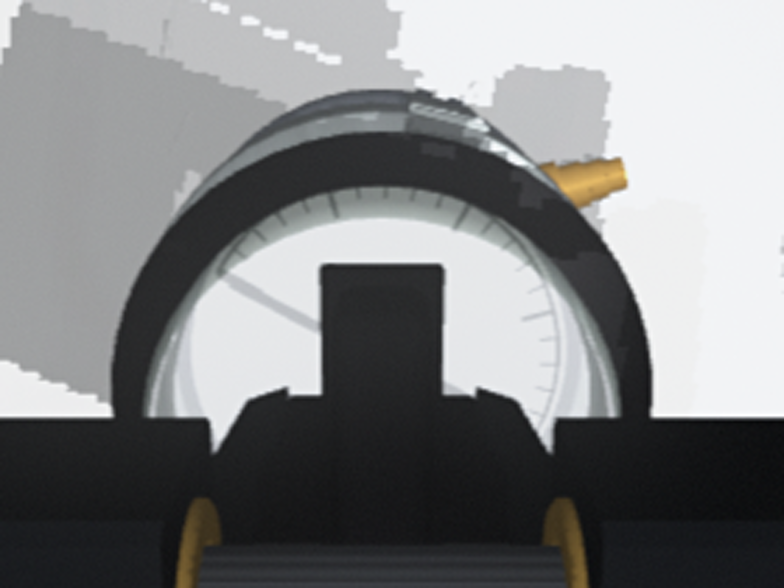

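View pics/s16.png

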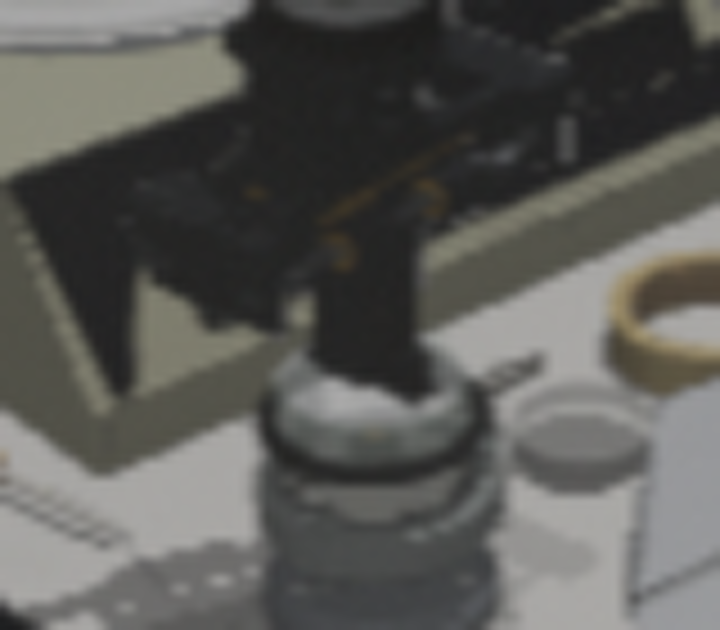

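Call:
{"op": "carry_out", "data": {"moves": "0 0.004 -0.0005 0 0 0 1; 0 0.004 0 0 0 0 1; 0 0.003 0 0 0 0 1; 0 0 0 0 0 0 1; 0 0 0 0 0 0 1; 0 0 0 0 0 0 1"}}

```text
time_s: 18.7
eef_pos: [0.4606, -0.001, 0.0705]
tcp_rot: [-1.567, -0.132, 0.132]
force: [-0.0, -0.1, -0.9]
width: 0.0137
```

```bash
python3 - <<'E'
from ring import *
im=imaging.read_camera("wrist"); crop("w",im,150,110,430,320,2.8,"w17")
s=ctrl.get_state(); p=s['eef_pos'];print(p,s['width'],s['force'],s['moment'])
E
```

```text
[ 0.460687   -0.00098144  0.07059411] 0.013650508434275264 [-0.26197455  0.77115637 -1.55329975] [-0.09138384  0.03068133 -0.04144283]
```

View pics/w17.png

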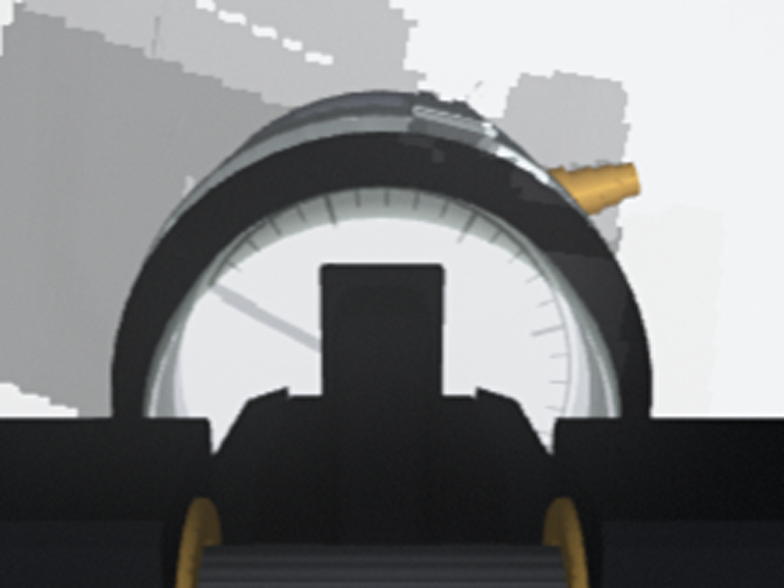

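Ring is inside the clips with no contact force yet. Increase grip and press in small steps.

Call:
{"op": "carry_out", "data": {"moves": "0 0.0015 0 0 0 0 1; 0 0.0015 0 0 0 0 1; 0 0 0 0 0 0 1; 0 0 0 0 0 0 1", "grip_force": 58}}

```text
time_s: 19.08
eef_pos: [0.4605, -0.0009, 0.0675]
tcp_rot: [-1.567, -0.132, 0.132]
force: [-1.1, -0.1, -0.7]
width: 0.0133
```

Call:
{"op": "carry_out", "data": {"moves": "0 0.001 0 0 0 0 1; 0 0.001 0 0 0 0 1; 0 0 0 0 0 0 1; 0 0 0 0 0 0 1"}}

```text
time_s: 19.42
eef_pos: [0.461, -0.0011, 0.0659]
tcp_rot: [-1.567, -0.133, 0.131]
force: [-0.7, -0.1, 4.6]
width: 0.0133
```

Call:
{"op": "carry_out", "data": {"moves": "0 0.001 0 0 0 0 1; 0 0.001 0 0 0 0 1; 0 0 0 0 0 0 1; 0 0 0 0 0 0 1"}}

```text
time_s: 19.75
eef_pos: [0.4613, -0.0011, 0.0642]
tcp_rot: [-1.567, -0.134, 0.131]
force: [-0.7, 0.1, 9.1]
width: 0.0138
```

Call:
{"op": "carry_out", "data": {"moves": "0 0.001 0 0 0 0 1; 0 0.001 0 0 0 0 1; 0 0 0 0 0 0 1; 0 0 0 0 0 0 1"}}

```text
time_s: 20.08
eef_pos: [0.4602, -0.0008, 0.061]
tcp_rot: [-1.566, -0.131, 0.133]
force: [-0.0, -0.1, -1.6]
width: 0.0137
```

Call:
{"op": "carry_out", "data": {"moves": "0 0.001 0 0 0 0 1; 0 0.001 0 0 0 0 1; 0 0 0 0 0 0 1; 0 0 0 0 0 0 1"}}

```text
time_s: 20.42
eef_pos: [0.4605, -0.0009, 0.0596]
tcp_rot: [-1.567, -0.132, 0.132]
force: [-0.9, 0.3, 1.5]
width: 0.0136
```

Call:
{"op": "carry_out", "data": {"moves": "0 0.001 0 0 0 0 1; 0 0 0 0 0 0 1; 0 0 0 0 0 0 1"}}

```text
time_s: 20.67
eef_pos: [0.4606, -0.0009, 0.0595]
tcp_rot: [-1.567, -0.133, 0.132]
force: [-5.6, 1.0, 15.1]
width: 0.0133
```

Call:
{"op": "carry_out", "data": {"moves": "0 0.0005 0 0 0 0 1; 0 0 0 0 0 0 1; 0 0 0 0 0 0 1; 0 0 0 0 0 0 1"}}

```text
time_s: 21.0
eef_pos: [0.4606, -0.0009, 0.0595]
tcp_rot: [-1.567, -0.133, 0.132]
force: [-6.9, 0.9, 20.7]
width: 0.0136
```

```bash
python3 - <<'E'
from ring import *
s=ctrl.get_state(); p=s['eef_pos'];print(p,s['width'],s['force'],s['moment'],s['time_s'])
im=imaging.read_camera("wrist"); crop("w",im,150,110,430,320,2.8,"w18")
im=imaging.read_camera("scene"); crop("s",im,195,150,265,210,10,"s18")
im=imaging.read_camera("top"); crop("t",im,170,180,270,260,7,"t18")
E
```

```text
[ 0.46057036 -0.00093043  0.05949598] 0.013563664009914477 [-6.88347585  0.86180424 20.69679528] [0.08727056 1.2945603  0.00875489] 21.0
```

View pics/w18.png

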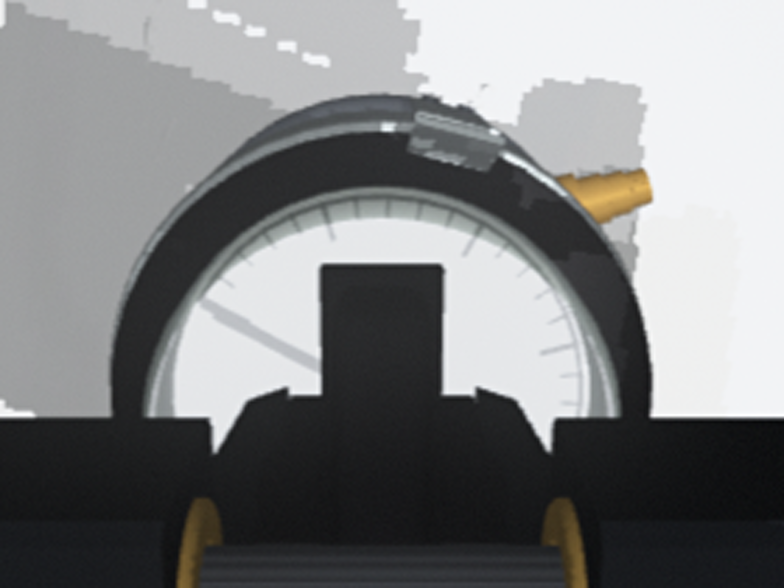

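View pics/s18.png

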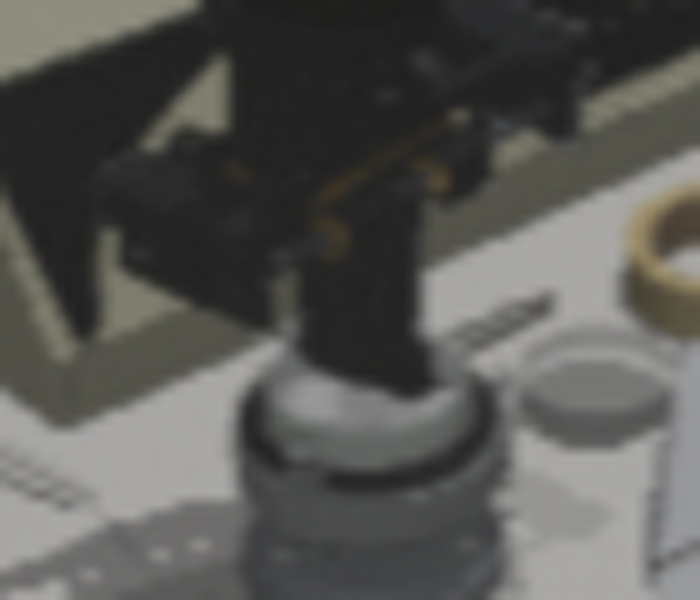

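View pics/t18.png

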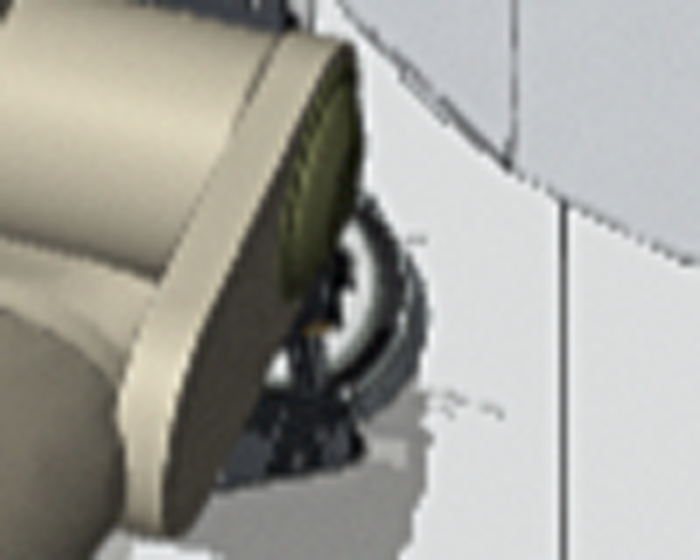

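Call:
{"op": "carry_out", "data": {"moves": "0 0.0005 0 0 0 0 1; 0 0 0 0 0 0 1; 0 0 0 0 0 0 1; 0 0 0 0 0 0 1; 0 0 0 0 0 0 1; 0 0 0 0 0 0 1; 0 0 0 0 0 0 1; 0 0 0 0 0 0 1"}}

```text
time_s: 21.82
eef_pos: [0.4606, -0.001, 0.0595]
tcp_rot: [-1.568, -0.133, 0.131]
force: [-8.6, 1.2, 27.6]
width: 0.0134
```

```bash
python3 - <<'E'
from h import *
s=ctrl.get_state(); print(s['eef_pos'],s['width'],s['force'],s['moment'])
im=imaging.read_camera("wrist"); crop("w",im,195,160,295,240,7,"w19")
im=imaging.read_camera("top"); cv2.imwrite("pics/t19.png",im[:,:,::-1])
E
```

```text
[ 0.46057947 -0.00095093  0.0594719 ] 0.013386059279613815 [-8.56669313  1.17497755 27.5992789 ] [ 0.14429561  1.58151577 -0.00365797]
```

View pics/w19.png

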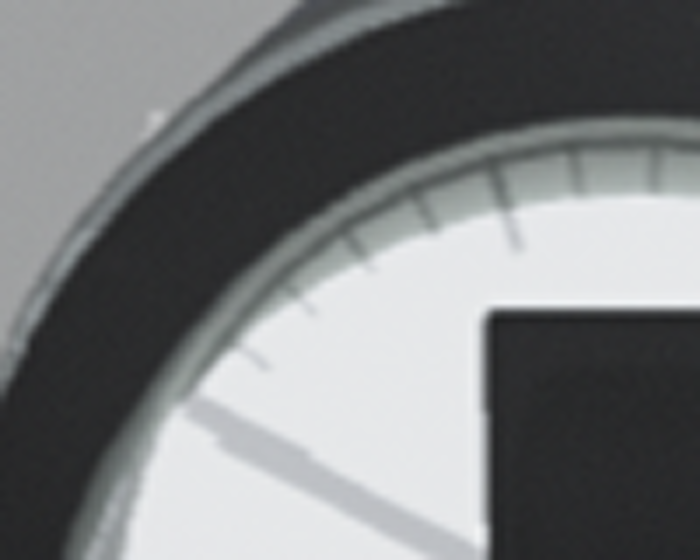

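View pics/t19.png

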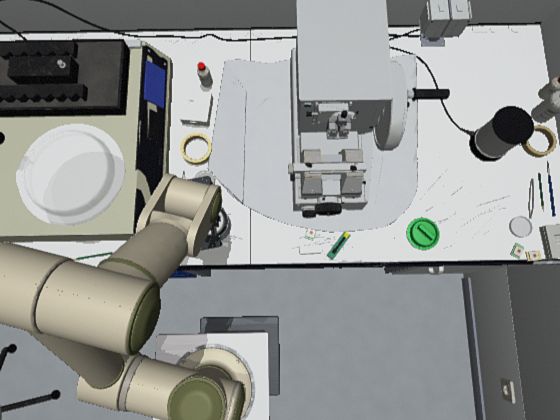

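Pointer still lies on the heavy mark through the window (crop 200–480, 410–550), the bezel is home, and the bench is undisturbed. Handing in.

```bash
python3 -c "
from bench import ctrl
print(ctrl.job_done())"
```

```text
the job is handed in; nothing more can be done
None
```

I set the pointer on zero, snapped the black bezel onto the gauge and handed the job in at about 22 s, with the hand still gripping the bar and pressing down. No verdict was reported.

- **Pointer:** I turned the hub anticlockwise by about 27°. With the fingers clear, the pointer measured about 161.0° and the zero mark about 160.2°, so it may be off by up to 1°. After the bezel went on, it still lay over the heavy mark through the window.
- **Bezel:** Pressing force rose to about 9 N and dropped suddenly about 1.4 mm above home. The hand then stopped 65.9 mm above where it had gripped the bezel on the bench, against the 66 mm expected.
- **Clips:** I could see one clip clearly hooked over the ring and a second one crossing it. The third was hidden by the arm, so I inferred it from the force drop and the height.
- **Holding:** The last reading was about 28 N down and about 9 N sideways, with the grip set to 58 N.
- **Other things:** The last top picture showed the green look-alike and the other things I could see where they had been. The arm hid the left end of the bench.

**Disagreement:** the fingers end about 27 to 32 mm short of the stated tool tip. My first try to grip the hub therefore closed on air just above it, without touching anything. After that I set heights from the camera pictures and the force readings.

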